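# Couple the pull rod with its clevis pin

## Robot

A 7-joint arm with a two-finger parallel gripper is mounted at the origin on the work surface. World frame = base frame: x ahead of the robot, y to its left, z up, the work surface at z = 0. Lengths are in m, angles in rad, forces in N, time in s.
With the tool pointing down it reaches from about 0.425 to 1.025 m from the base axis. Payload 9.4 kg.
Tool frame: the origin (TCP) lies between the finger pads; the fingertips stand 25 mm ahead of it and the grasp point (between the pads) lies 6 mm ahead of it (robot.finger_overhang is the distance from the TCP to the fingertips, in m); z points along the fingers, y is the line along which they close (so a half turn about z gives the same grasp; the last joint's range is limited). The gripper opens to 85 mm and grips with 20 to 120 N. Pads are 22 mm wide; open, the fingers measure 114 mm over their backs; the gripper's body (76 mm by 85 mm) begins 54 mm behind the grasp point. The pads swing forward as they close: fully open they stand 13 mm farther back than shut.
Start: joints at [1.156, 0.599, -0.003, 1.599, 0.002, 0.943, -0.08], TCP at [0.24, -0.684, 0.256] pointing down, gripper open.
Joint ranges: [-2.57, 2.57], [-0.35, 1.97], [-1.29, 1.29], [0.11, 2.56], [-1.05, 4.19], [0.11, 1.86], [-2.63, 2.63]. Speed limits (rad/s): [2.22, 2.22, 3.01, 3.01, 3.14, 3.14, 3.14].

## Interface

Orientations are given as a rotation vector (axis times angle).
In Python, from station import robot gives the robot as it stands. The module is installed in compiled form; this text tells all that it offers.
- The arm moves only by the tool apply_moves, never from a script. Its arguments are lists of equal length, an entry for each row: "claw": the finger opening in m, from 0 to 0.0854; "dp": the shift along the world's x, y, z in m, a list of three; "turn": the turn about the world's z in degrees. A call has 1 to 12 rows; each row shifts and turns the commanded pose from where the row before left it; what a row does not reach is not made up. A row lasts 1/8 s, in which the tool goes at most 62.5 mm and 10.7 degrees, less where a joint would pass 70% of its speed; a pose out of reach is approached as far as the arm can. A call is refused whole if a number of a shift passes 0.0625 or a number of a turn 10.7, either way. A call with a gripper value outside its range is refused whole. The fingers move at their own pace and stop on an object; "squeeze" is the grip in N (left out, the last holds). Time passes only in rows, so rows that do not move let the fingers close. It gives the time, the measured TCP pose, the force, the opening and the grip force at its end, in the units of the state.
- robot.sense(): the state, without advancing time (a new reading comes with each control period).
- robot.get_image(name): name is "scene" or "top" or "wrist"; returns a dict with "pixels" (420x560x3 uint8, red, green, blue), "mtx" (3x3 intrinsics, pixels), "D" ([k1, k2, p1, p2, k3] as OpenCV has them; the pictures are not rectified), "R" (3x3) and "t" (3): a world point X has camera coordinates R X + t. Camera axes: x right, y down, z forward; pixel columns grow to the right and rows downward; lengths in m; the calibration is good to about 2 mm. A picture is of the moment at which its call begins. There is no depth.
- robot.close_job(): hands the job in; it is judged then, once.
Trained networks look in a picture, given as the dict that the camera call returned (one of the last four; its "shot" number tells which), for a name from the list of things; names that differ only in an ending like _2 or _b are one class to them, and where a whole thing is asked for, a point or a joint stands for the part that bears it (a point fixed in the world has none). Each returns a list of dicts, best first, with "score" (0 to 1); they miss things now and then, are a little off and sometimes report something else, mostly with a low value. They report only what shows in the picture. A call takes as long as a camera call.
- robot.spot_in(picture, query): "rect" ([left, top, width, height] in pixels, round what is visible of it).
- robot.outline_of(picture, query): "region" (420x560 bool, what is visible of it) and "rect" ([left, top, width, height] in pixels, round what is visible of it).
- robot.spot_point(picture, query): "point" ([column, row] in pixels: a listed point, or the origin of a listed thing).
The state is a dict: "t": time; "joints": joint angles; "qd": joint speeds; "joint_efforts": joint torques, N m; "tool_pos": TCP position; "tool_rot": TCP orientation; "force": force on the tool from outside, world axes, zero at the start; "torque": the same for the moment, N m; "width": finger opening in m; "gripper_force": force on a finger pad.
Only numpy, scipy, OpenCV 4.12 (cv2) and the standard library are available. Lean on these libraries where they do the work, as an engineer would, in place of code of your own. Each camera call takes 0.05 s, during which the arm holds its last target. There are 200 camera calls.

## Task

Couple the folding machine's pull rod: take the square-headed steel pin lying in the plywood rack, park it tip first in the slanted hole of the wooden rest and let go, then take it anew by its head and push it from above through the green fork and the rod's eye until its head is fully home on the fork. A hidden sprung plunger in the lower cheek resists, so the pin must be pushed and not just dropped, but never press pin and fork together with more than 90 N; leave the slim pin and the other things where they are.

Things in the scene. Friction and masses are not known exactly. Their poses are not given: they have to be found in the camera images.
- pin: steel clevis pin, 0.22 kg: shank 16 mm in diameter, 75 mm long, the last 8 mm a cone down to 9 mm; square head 26 x 26 mm, 20 mm tall. Origin on its axis at the head's underside; x along the shank to the tip (head at x = -20 to 0 mm), y and z square to the head's flats. Lies level, axis 45 mm above the table, in notched uprights at x = 2 to 8 and 61 to 67 mm; between them the shank is free
- pin_tip (a point): centre of the pin's tip, 75 mm from the pin's origin along its x
- rack: plywood rack 100 x 150 mm, base 10 mm thick, fixed; two cradles 84 mm apart in y (30 mm wide notched uprights, tops 47 mm above the table). Origin under its centre, x along the pins towards their tips. The right pin may lie in either cradle; the other holds the slim pin
- rest: the slanted rest: wooden block 40 x 44 x 42 mm, tilted, on a dark steel foot 95 x 70 mm; fixed. Origin on the table straight below the mouth of its hole.
- bore: blind hole in the wooden block: 17.8 mm in diameter, 28 mm deep. Origin at the centre of its mouth, 75 mm above the table; z points out of the hole along its axis, 50 degrees upward (towards the rest's -x). A pin parked in it leans with its head up along that z
- fork: green fork, fixed: two level cheeks 54 x 50 x 14 mm (34 to 48 and 84 to 98 mm above the table) with upright 17.6 mm holes in line, joined by a web on its -x side; open below the lower cheek. Origin on the table on the holes' axis, z up; base plate and pull rod run from it to +x for 240 mm
- fork_seat (a point): centre of the hole's mouth on the top face of the upper cheek, 98 mm above the table; the pin's head underside comes to rest here; axes as the fork's
- rod (a joint): pull rod, swings about an upright pivot 190 mm from the fork's holes (rad, 0 = eye in line with the holes, up to 0.02 either way, easily moved). Its eye is a lug 44 x 42 x 20 mm with a 17.6 mm hole, 56 to 76 mm above the table between the cheeks, up to 3 mm out of line at the start: the pin's cone draws it in line
- slim_pin: the slimmer pin in the rack beside the right one: 12 mm shank, 90 mm long, thin round head; leave it
- spool: copper wire spool, 52 mm across, 36 mm tall; bystander
- mallet: hammer; bystander
- can: aluminium can, 60 mm across, 110 mm tall; bystander
- collar: steel collar, 40 mm across, 14 mm tall; bystander
- spanner: spanner; bystander
- offcut: bent copper offcut 60 x 40 x 31 mm; bystander
- nut_cup: grey plastic cup, 72 mm across, 60 mm tall; bystander

How it is judged:
On the way, in this order (a step that is already met when the one before it is completed fails the run):
1. the pin is parked tip first in the slanted hole of the rest, its tip at least 22 mm deep, let go and still (z of pin_tip in the frame of bore between -0.032 and -0.022 m and angle between the x axis of pin and the z axis of bore, either way round below 0.25 rad and distance between pin_tip and bore below 0.034 m and contact force between the fingers and pin below 0.1 N and linear speed of pin below 0.02 m/s), for 0.3 s.
2. the pin, upright within 10 degrees, has its tip more than 5 mm inside the hole of the upper cheek (z of pin_tip in the frame of fork_seat below -0.005 m and horizontal distance between pin_tip and fork_seat below 0.004 m and angle between the x axis of pin and the z axis of fork, either way round below 0.175 rad), for 0.05 s.
At the end, for the whole second after the job is handed in: The pin is through the upper cheek, the rod's eye and the lower cheek, its head's underside within 3 mm of the fork's top face and within 3 mm of the hole's centre, upright within 3 degrees, still and released (z of pin in the frame of fork_seat below 0.003 m and z of pin_tip in the frame of fork_seat below -0.069 m and horizontal distance between pin and fork_seat below 0.003 m and angle between the x axis of pin and the z axis of fork, either way round below 0.06 rad and linear speed of pin below 0.01 m/s and contact force between the fingers and pin below 0.1 N); the robot touches nothing.
It fails at once if the pin and the fork (with its rod) are pressed together with more than 90 N (contact force between pin and fork above 90 N).
It fails at once if the slim pin or another bystander is moved more than 30 mm (distance of any of slim_pin, spool, mallet, can, collar, spanner, offcut, nut_cup from where it was at the start of the episode above 0.03 m).
It also fails if it takes over 61 s, if anything falls off the work surface, if the arm or the gripper's body presses on something with over 40 N, if the wrist force passes 120 N, or if a joint passes its speed limit or range.

## Working session

There is one attempt and no reset: what is moved stays moved. The work goes in short steps, Python scripts to look and compute and a tool call to move; the robot and the scene stay as the last step left them, time stands still between calls to the robot, and variables do not carry over. Pictures are saved under pics/ and viewed, at most 10 in all, crops included, and the job is handed in when it is done.

Besides the shell and the picture viewer there is one more tool, called after "Request:" as name(argument=value, ...), one argument or row to a line, values as JSON. apply_moves: Moves the arm, as the interface text tells. Its arguments: {"type":"object","properties":{"claw":{"type":"array","items":{"type":"number"}},"dp":{"type":"array","items":{"type":"array","items":{"type":"number"}}},"turn":{"type":"array","items":{"type":"number"}},"squeeze":{"type":"number"}},"required":["claw","dp","turn"]}

```bash
mkdir -p pics
cat > h.py <<'E'
import numpy as np, cv2
from station import robot
def ray(p,uv):
    u=cv2.undistortPoints(np.array([[uv]],float),np.array(p["mtx"]),np.array(p["D"]))[0,0]
    R=np.array(p["R"]);t=np.array(p["t"])
    return -R.T@t, R.T@np.array([u[0],u[1],1.])
def at_z(p,uv,z):
    c,d=ray(p,uv); return c+d*(z-c[2])/d[2]
def proj(p,X):
    R=np.array(p["R"]); return cv2.projectPoints(np.array(X,float).reshape(-1,3),cv2.Rodrigues(R)[0],np.array(p["t"],float),np.array(p["mtx"]),np.array(p["D"]))[0][:,0]
def tri(ps,uvs):
    A=np.zeros((3,3));b=np.zeros(3)
    for p,uv in zip(ps,uvs):
        c,d=ray(p,uv);d=d/np.linalg.norm(d);P=np.eye(3)-np.outer(d,d);A+=P;b+=P@c
    return np.linalg.solve(A,b)
def save(p,n): cv2.imwrite("pics/"+n,cv2.cvtColor(p["pixels"],cv2.COLOR_RGB2BGR))
E
python3 - <<'E'
from h import *
np.set_printoptions(precision=4,suppress=True)
ps={n:robot.get_image(n) for n in("top","scene")}
print({k:(v if k!='joint_efforts' else 0) for k,v in robot.sense().items()})
for n,p in ps.items():
    save(p,n+"0.png"); c,_=ray(p,(280,210)); print(n,c)
    for q in ["pin","pin_tip","slim_pin","rack","rest","bore","fork","fork_seat"]:
        r=robot.spot_point(p,q)[:2]; print(n,q,[(np.round(x["point"],1),round(x["score"],2)) for x in r])
E
```

```text
{'t': 0.1, 'joints': array([ 1.1563,  0.6   , -0.0025,  1.6001,  0.0018,  0.9429, -0.0798]), 'qd': array([-0.0007, -0.0004,  0.0012, -0.0015, -0.0008,  0.0009,  0.0014]), 'joint_efforts': 0, 'tool_pos': array([ 0.2401, -0.6837,  0.2555]), 'tool_rot': array([-3.0955, -0.5279,  0.0006]), 'force': array([ 0.3941, -0.4418, -0.0552]), 'torque': array([-0.0295,  0.0497,  0.0027]), 'gripper_force': 0.0, 'width': 0.08507192940497048}
top [ 0.3016 -0.0049  1.4751]
top pin [(array([184.8, 239.5]), 0.78)]
top pin_tip [(array([431.1, 268. ]), 0.28)]
top slim_pin [(array([206.7, 247.2]), 0.49)]
top rack [(array([197.5, 232.9]), 0.85), (array([279.6, 246.6]), 0.43)]
top rest [(array([278.5, 247.3]), 0.79)]
top bore [(array([277.7, 241.9]), 0.58)]
top fork [(array([366. , 245.2]), 0.8)]
top fork_seat [(array([373.9, 239.3]), 0.67), (array([366.8, 246.3]), 0.47)]
scene [ 1.3399 -0.2546  1.336 ]
scene pin []
scene pin_tip [(array([358.8, 199.7]), 0.43)]
scene slim_pin [(array([332.8, 184.3]), 0.7)]
scene rack [(array([346.3, 198.7]), 0.56), (array([129.9, 225.8]), 0.2)]
scene rest []
scene bore [(array([275.2, 194.8]), 0.65)]
scene fork [(array([195.4, 228.6]), 0.87)]
scene fork_seat [(array([186.5, 209.5]), 0.63)]
```

View pics/top0.png

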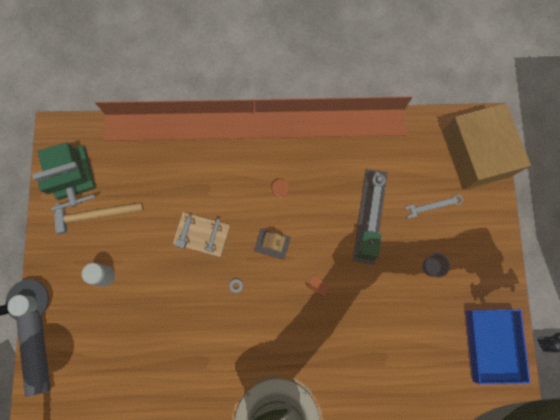

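View pics/scene0.png

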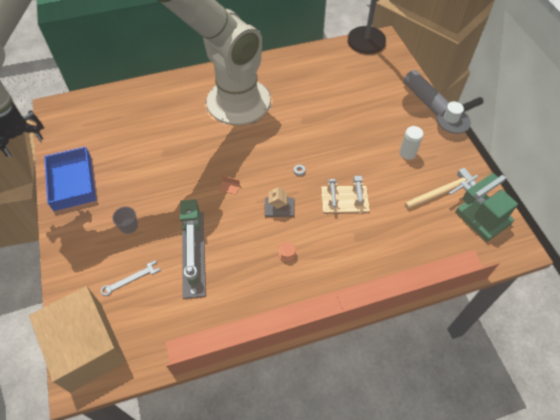

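Run:
```python
from h import *
np.set_printoptions(precision=4,suppress=True)
p=robot.get_image("top")
for n,uv,z in [("pin",(184.8,239.5),.045),("slim",(206.7,247.2),.045),("rack",(197.5,232.9),0),("bore",(277.7,241.9),.075),("rest",(278.5,247.3),0.0),("fork",(366,245.2),0),("seat",(373.9,239.3),.098)]: print(n,at_z(p,uv,z))
p=robot.get_image("scene")
for n,uv,z in [("slim",(332.8,184.3),.045),("bore",(275.2,194.8),.075),("seat",(186.5,209.5),.098)]: print(n,at_z(p,uv,z))
p=robot.get_image("wrist")
save(p,"w0.png")
```

```text
pin [0.5185 0.2578 0.045 ]
slim [0.4944 0.1935 0.045 ]
rack [0.5448 0.2279 0.    ]
bore [ 0.5014 -0.0146  0.075 ]
rest [ 0.4956 -0.0172  0.    ]
fork [ 0.4966 -0.2821  0.    ]
seat [ 0.5   -0.287  0.098]
slim [0.5005 0.1902 0.045 ]
bore [ 0.5045 -0.0061  0.075 ]
seat [ 0.492  -0.2803  0.098 ]
```

Top view: the rack is at about (200,233), with pin heads towards the bottom at (182,244) and (211,248). The rest is at (275,243) and the fork at (370,245). The scene view agrees with this. I'll go closer and use the wrist camera.

Request:
apply_moves(
  claw=[0.085,0.085,0.085,0.085,0.085,0.085,0.085,0.085,0.085,0.085,0.085,0.085],
  dp=[
    [0.016,0.059,0.005],
    [0.016,0.059,0.005],
    [0.016,0.059,0.005],
    [0.016,0.059,0.005],
    [0.016,0.059,0.005],
    [0.016,0.059,0.005],
    [0.016,0.059,0.005],
    [0.016,0.059,0.005],
    [0.016,0.059,0.005],
    [0.016,0.059,0.005],
    [0,0,0],
    [0,0,0],
  ],
  turn=[0,0,0,0,0,0,0,0,0,0,0,0],
)

```text
t: 2.55
tool_pos: [0.4001, -0.0943, 0.3064]
tool_rot: [3.096, 0.529, -0.0]
force: [-0.6, 0.4, 0.5]
width: 0.0846
gripper_force: 0.0
```

Run:
```python
from h import *
np.set_printoptions(precision=4,suppress=True)
s=robot.sense();print(s["t"],s["tool_pos"],s["tool_rot"],cv2.Rodrigues(s["tool_rot"])[0])
p=robot.get_image("wrist");save(p,"w1.png");c,d=ray(p,(280,210));print(c,d)
for q,z in [("rest",0),("bore",.075),("fork",0),("fork_seat",.098)]:
    print(q,[(np.round(x["point"],1),round(x["score"],2),at_z(p,x["point"],z)) for x in robot.spot_point(p,q)[:2]])
```

```text
2.55 [ 0.4001 -0.0943  0.3064] [ 3.0963  0.529  -0.    ] [[ 0.9433  0.332   0.0001]
 [ 0.332  -0.9433 -0.0004]
 [-0.0001  0.0004 -1.    ]]
[ 0.4669 -0.0707  0.4226] [-0.2568 -0.0924 -0.9621]
rest [(array([244.5,  70.3]), 0.8, array([ 0.5052, -0.0125,  0.    ]))]
bore [(array([240.3,  62.3]), 0.88, array([ 0.5042, -0.0166,  0.075 ]))]
fork [(array([433.6, 152.2]), 0.84, array([ 0.4937, -0.2731,  0.    ]))]
fork_seat [(array([244.3,  68.7]), 0.72, array([ 0.4976, -0.0254,  0.098 ])), (array([484.4, 161. ]), 0.61, array([ 0.4978, -0.28  ,  0.098 ]))]
```

View pics/w1.png

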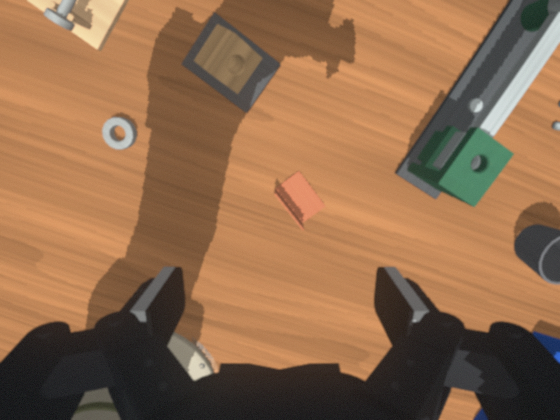

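Wrist view: the rest's hole is at about (238,62), the fork hole at (479,161) and the rack at top left. Next I'll look at the rack.

Request:
apply_moves(
  claw=[0.085,0.085,0.085,0.085,0.085,0.085],
  dp=[
    [0.01,0.055,-0.01],
    [0.01,0.055,-0.01],
    [0.01,0.055,-0.01],
    [0.01,0.055,-0.01],
    [0,0.03,0],
    [0,0,0],
  ],
  turn=[0,0,0,0,0,0],
)

```text
t: 3.55
tool_pos: [0.4404, 0.1577, 0.266]
tool_rot: [-3.095, -0.532, 0.001]
force: [-0.4, 0.2, -0.4]
width: 0.0849
gripper_force: 0.0
```

Run:
```python
from h import *
np.set_printoptions(precision=4,suppress=True)
p=robot.get_image("wrist");save(p,"w2.png")
s=robot.sense();print(s["t"],s["tool_pos"])
for q,z in [("pin",.045),("pin_tip",.045),("slim_pin",.045),("rack",0),("rest",0),("bore",.075)]:
    print(q,[(np.round(x["point"],1),round(x["score"],2),at_z(p,x["point"],z)) for x in robot.spot_point(p,q)[:2]])
```

```text
3.6 [0.4403 0.1559 0.2659]
pin [(array([197.1,  78.4]), 0.76, array([0.5154, 0.2695, 0.045 ]))]
pin_tip [(array([241.8,   6.8]), 0.6, array([0.5898, 0.248 , 0.045 ]))]
slim_pin [(array([270.4, 125.7]), 0.91, array([0.4965, 0.1875, 0.045 ])), (array([243.9,   7.2]), 0.27, array([0.5901, 0.2461, 0.045 ]))]
rack [(array([258.8,  76.5]), 0.71, array([0.5406, 0.2176, 0.    ]))]
rest [(array([431.7, 177.2]), 0.62, array([ 0.5041, -0.0124,  0.    ])), (array([464.3, 190.7]), 0.31, array([ 0.5031, -0.0582,  0.    ]))]
bore [(array([467. , 188.6]), 0.92, array([ 0.5067, -0.0128,  0.075 ]))]
```

View pics/w2.png

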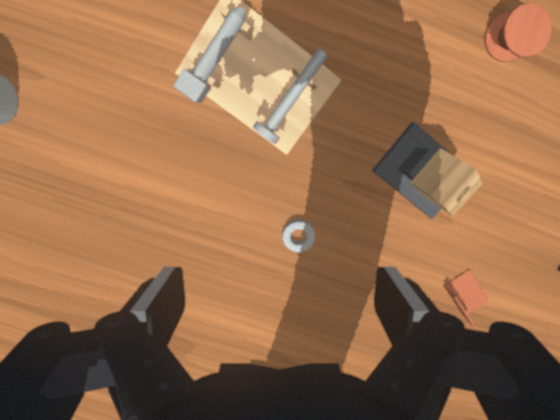

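Wrist view: the square-headed pin has its head at (193,86) and its tip at (241,8). The slim pin is on the right. The rest's mouth is at about (463,190), facing image right. Next I'll work out the pin and rest headings.

```bash
cat > g.py <<'E'
from h import *
np.set_printoptions(precision=4,suppress=True)
E
python3 - <<'E'
from g import *
p=robot.get_image("wrist")
def box(q,z,i=0):
    r=robot.outline_of(p,q)
    if not r: print(q,"none");return
    m=r[0]["region"].astype(np.uint8); c=max(cv2.findContours(m,0,2)[0],key=cv2.contourArea)[:,0,:]
    w=np.array([at_z(p,u,z)[:2] for u in c.astype(float)]); 
    b=cv2.minAreaRect((w*1000).astype(np.float32)); print(q,r[0]["score"],b,cv2.boxPoints(b).tolist())
box("pin",.045);box("slim_pin",.045);box("rack",.01);box("rest",.0)
# foot corners visible in w2
for uv in [(413,123),(375,170),(437,216),(455,150)]: print("foot",at_z(p,uv,.008)[:2])
# block mouth
t=robot.get_image("top")
for q in["rest","bore","pin"]:
    for r in robot.spot_point(t,q)[:1]: print(q,r["point"],r["score"],at_z(t,r["point"],.075 if q=="bore" else 0))
c=p["pixels"][100:230,350:500]; cv2.imwrite("pics/w2c.png",cv2.cvtColor(cv2.resize(c,None,fx=4,fy=4,interpolation=cv2.INTER_CUBIC),cv2.COLOR_RGB2BGR))
E
```

```text
pin 0.79 ((540.0485229492188, 258.31103515625), (33.16262435913086, 97.40386199951172), 66.4248275756836) [[488.77972412109375, 262.59210205078125], [578.0538940429688, 223.63523864746094], [591.3173217773438, 254.02996826171875], [502.04315185546875, 292.98681640625]]
slim_pin 0.91 ((529.8330078125, 173.03741455078125), (29.219552993774414, 98.21080017089844), 68.26600646972656) [[478.8083801269531, 177.6498260498047], [570.0376586914062, 141.28257751464844], [580.857666015625, 168.4250030517578], [489.62835693359375, 204.79225158691406]]
rack 0.65 ((545.7937622070312, 237.04238891601562), (110.64008331298828, 101.30884552001953), 73.31676483154297) [[481.3902587890625, 198.5928497314453], [578.4346923828125, 169.5090789794922], [610.197265625, 275.491943359375], [513.15283203125, 304.57568359375]]
rest 0.78 ((505.91925048828125, -7.762763977050781), (120.25142669677734, 76.775390625), 73.8978500366211) [[452.36163330078125, -54.882816314697266], [526.1250610351562, -76.17652893066406], [559.4768676757812, 39.3572883605957], [485.71343994140625, 60.6510009765625]]
foot [0.5519 0.0354]
foot [0.4888 0.0548]
foot [ 0.463  -0.0398]
foot [ 0.5415 -0.0239]
rest [281.7, 246.8] 0.71 [ 0.4969 -0.0269  0.    ]
bore [280.9, 241.1] 0.82 [ 0.5036 -0.0238  0.075 ]
pin [316.6, 284.1] 0.32 [ 0.383  -0.1283  0.    ]
```

View pics/w2c.png

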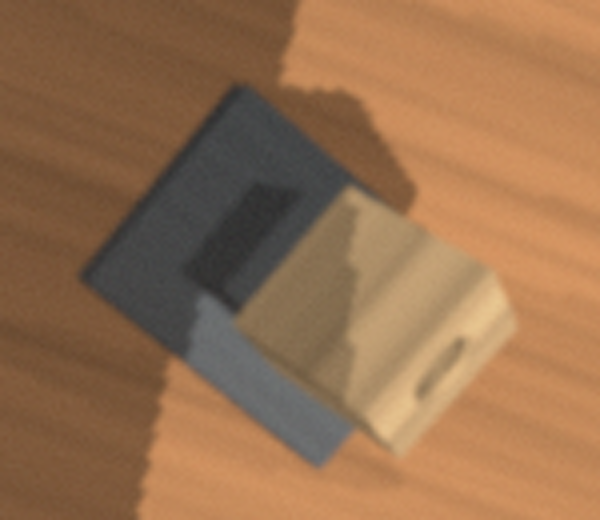

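The rest's +x points at a yaw of about 74° and the pin lies at about −16.5°. I'll align with the pin and measure again from close by.

Request:
apply_moves(
  claw=[0.085,0.085,0.085,0.085,0.085],
  dp=[
    [0.015,0.03,-0.02],
    [0.015,0.03,-0.02],
    [0.015,0.03,-0.03],
    [0.014,0.025,-0.03],
    [0,0,0],
  ],
  turn=[-9,-9,-9,-9,0],
)

```text
t: 4.97
tool_pos: [0.4987, 0.2729, 0.164]
tool_rot: [3.108, -0.451, -0.004]
force: [-0.4, -0.6, 0.1]
width: 0.0852
gripper_force: 0.0
```

Run:
```python
from g import *
s=robot.sense();R=cv2.Rodrigues(s["tool_rot"])[0];print(s["t"],s["tool_pos"],s["joints"],np.degrees(np.arctan2(R[1,0],R[0,0])))
p=robot.get_image("wrist");save(p,"w3.png")
for q,z in [("pin",.045),("pin_tip",.045),("slim_pin",.045),("rack",0)]:
    print(q,[(np.round(x["point"],1),round(x["score"],2),at_z(p,x["point"],z)) for x in robot.spot_point(p,q)[:2]])
r=robot.outline_of(p,"pin")
for x in r[:1]:
    m=x["region"];ys,xs=np.nonzero(m);print(x["rect"],x["score"])
    for row in range(ys.min(),ys.max(),12):
        c=xs[ys==row]; 
        if len(c): print(row,c.min(),c.max(),at_z(p,((c.min()+c.max())/2,row),.05)[:2])
```

```text
4.975 [0.4987 0.2729 0.164 ] [-0.5147  0.5384 -0.1228  2.0369  0.1144  0.5754 -2.5759] -16.532844908709404
pin [(array([276.1, 191.5]), 0.86, array([0.5164, 0.2697, 0.045 ]))]
pin_tip [(array([277.9,  82.5]), 0.97, array([0.5885, 0.2469, 0.045 ]))]
slim_pin [(array([389. , 191.4]), 0.92, array([0.4928, 0.1895, 0.045 ]))]
rack [(array([327.8, 137. ]), 0.8, array([0.5393, 0.218 , 0.    ]))]
[257.0, 78.2, 37.4, 145.2] 0.57
82 272 281 [0.5886 0.2478]
94 265 288 [0.5813 0.25  ]
106 265 288 [0.5739 0.2522]
118 266 288 [0.5663 0.2541]
130 266 288 [0.5587 0.2564]
142 266 288 [0.5509 0.2587]
154 267 289 [0.5428 0.2604]
166 266 289 [0.5349 0.2631]
178 266 289 [0.5267 0.2656]
190 262 293 [0.5183 0.2681]
202 260 295 [0.5097 0.2706]
214 260 294 [0.5011 0.2735]
```

View pics/w3.png

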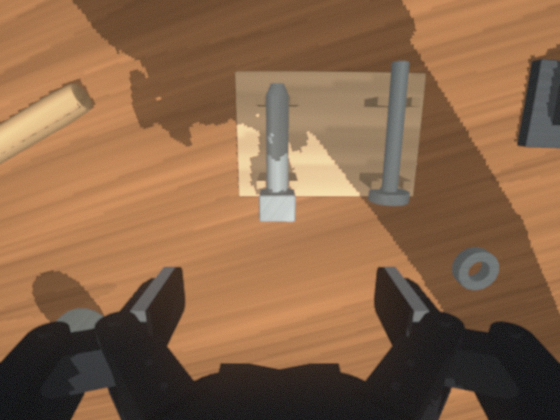

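Wrist view: the pin is aligned with the tool, head at (278,206) and tip at (277,84), with the collar clear at (476,268). I'll grasp the shank at pin x ≈ 22 mm.

Request:
apply_moves(
  claw=[0.085,0.085,0.085,0.085,0.01,0.01,0.01,0.01,0.01,0.01,0.01],
  dp=[
    [0.039,-0.01,-0.03],
    [0,0,-0.04],
    [0,0,-0.043],
    [0,0,0],
    [0,0,0],
    [0,0,0],
    [0,0,0],
    [0,0,0],
    [0,0,0.015],
    [0,0,0.015],
    [0,0,0],
  ],
  turn=[0,0,0,0,0,0,0,0,0,0,0],
  squeeze=40,
)

```text
t: 6.65
tool_pos: [0.5389, 0.2611, 0.0849]
tool_rot: [-3.107, 0.455, -0.003]
force: [-0.5, -0.6, -2.3]
width: 0.0145
gripper_force: 39.7
```

Run:
```python
from g import *
s=robot.sense();print(s["t"],s["tool_pos"],s["force"],s["torque"])
p=robot.get_image("wrist");save(p,"w4.png")
for q in ["pin","pin_tip"]:
    print(q,[(np.round(x["point"],1),round(x["score"],2),at_z(p,x["point"],s["tool_pos"][2]-.006)) for x in robot.spot_point(p,q)[:2]])
```

```text
6.65 [0.5389 0.2611 0.0849] [-0.4875 -0.6187 -2.277 ] [-0.0077 -0.0127 -0.0126]
pin [(array([279.4, 331.9]), 0.68, array([0.5201, 0.2664, 0.0789]))]
pin_tip [(array([280.6, 167.4]), 0.7, array([0.5892, 0.2452, 0.0789]))]
```

Request:
apply_moves(
  claw=[0.01,0.01,0.01,0.01,0.01,0.01,0.01],
  dp=[
    [0.036,-0.0105,0],
    [0.035,-0.0105,0],
    [0,0,-0.008],
    [0,0,-0.008],
    [0,0,-0.006],
    [0,0,-0.003],
    [0,0,0],
  ],
  turn=[0,0,0,0,0,0,0],
)

```text
t: 7.68
tool_pos: [0.6105, 0.2396, 0.0591]
tool_rot: [-3.108, 0.455, -0.005]
force: [5.1, -3.7, 8.3]
width: 0.0143
gripper_force: 43.3
```

Run:
```python
from g import *
s=robot.sense();print(s["t"],s["tool_pos"],s["force"],s["torque"])
p=robot.get_image("wrist");save(p,"w5.png")
for q in ["pin","pin_tip"]:
    print(q,[(np.round(x["point"],1),round(x["score"],2),at_z(p,x["point"],s["tool_pos"][2]-.006)) for x in robot.spot_point(p,q)[:2]])
```

```text
7.675 [0.6105 0.2396 0.0591] [ 5.1489 -3.7242  8.3191] [-0.8833 -0.7678  0.0748]
pin [(array([278.7, 341.9]), 0.84, array([0.5867, 0.2467, 0.0531]))]
pin_tip [(array([279.9, 167.3]), 0.55, array([0.6609, 0.224 , 0.0531]))]
```

View pics/w5.png

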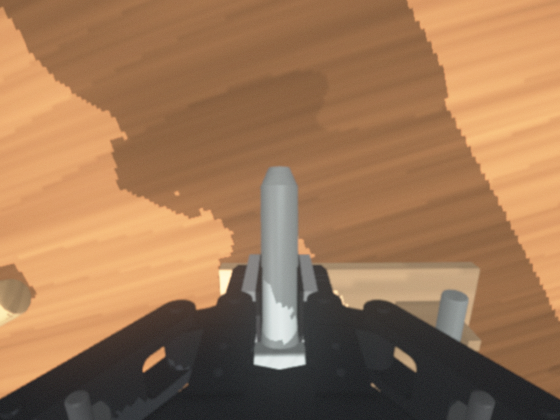

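Wrist view: the pin is held between the fingers, tip at (280,168) and head at (280,352), over the rack's front upright. The head has touched, so I'll press down to tilt it.

Request:
apply_moves(
  claw=[0.01,0.01,0.01,0.01,0.01],
  dp=[
    [0,0,-0.004],
    [0.001,0,-0.004],
    [0,0,-0.004],
    [0.001,0,-0.004],
    [0,0,0],
  ],
  turn=[0,0,0,0,0],
)

```text
t: 8.45
tool_pos: [0.6126, 0.2397, 0.0437]
tool_rot: [-3.108, 0.455, -0.005]
force: [4.7, -4.4, 13.2]
width: 0.0143
gripper_force: 49.3
```

Run:
```python
from g import *
s=robot.sense();print(s["t"],s["tool_pos"],s["force"],s["torque"])
p=robot.get_image("wrist");save(p,"w6.png")
for q in ["pin","pin_tip"]:
    print(q,[(np.round(x["point"],1),round(x["score"],2)) for x in robot.spot_point(p,q)[:2]])
# predicted tip/origin pixels versus tilt
T=s["tool_pos"];R=cv2.Rodrigues(s["tool_rot"])[0]
for g in(.022,):
  for th in range(0,61,10):
    c,sn=np.cos(np.radians(th)),np.sin(np.radians(th))
    G=np.array([0,0,.006]); d=np.array([c,0,sn])
    print(th,proj(p,[T+R@(G+d*(.075-g)),T+R@(G-d*g)]).round(1).tolist())
```

```text
8.45 [0.6126 0.2397 0.0437] [ 4.68   -4.403  13.1784] [-0.7376 -0.412   0.1013]
pin [(array([279.8, 353.5]), 0.85)]
pin_tip [(array([281.4, 181.6]), 0.87)]
0 [[278.7, 166.8], [278.7, 336.5]]
10 [[278.7, 165.4], [278.7, 341.5]]
20 [[278.8, 168.0], [278.6, 345.3]]
30 [[278.8, 173.7], [278.6, 347.6]]
40 [[278.9, 182.0], [278.6, 348.3]]
50 [[278.9, 192.2], [278.6, 347.3]]
60 [[278.9, 203.9], [278.6, 344.3]]
```

Request:
apply_moves(
  claw=[0.01,0.01,0.01,0.01,0.01,0.01,0.01,0.01,0.01,0.01,0.01,0.01],
  dp=[
    [0,0,0.02],
    [0,0,0.05],
    [0,0,0.05],
    [-0.014,-0.036,0.03],
    [-0.014,-0.036,0],
    [-0.014,-0.036,0],
    [-0.014,-0.036,0],
    [-0.014,-0.036,0],
    [-0.014,-0.036,0],
    [-0.014,-0.036,0],
    [-0.014,-0.036,0],
    [-0.013,-0.022,0],
  ],
  turn=[0,0,0,10,10,10,10,10,10,10,10,10],
)

```text
t: 10.1
tool_pos: [0.4845, -0.0711, 0.1924]
tool_rot: [-2.514, -1.884, 0.003]
force: [0.3, -0.3, -1.6]
width: 0.0144
gripper_force: 47.6
```

Request:
apply_moves(
  claw=[0.01,0.01],
  dp=[
    [0,0,-0.03],
    [0,0,0],
  ],
  turn=[0,0],
)

```text
t: 10.35
tool_pos: [0.4845, -0.0698, 0.1614]
tool_rot: [-2.517, -1.876, 0.005]
force: [-0.5, 1.3, -2.2]
width: 0.0146
gripper_force: 47.5
```

```bash
cat > look.py <<'E'
from g import *
import sys
s=robot.sense();R=cv2.Rodrigues(s["tool_rot"])[0];print(s["t"],s["tool_pos"],np.degrees(np.arctan2(R[1,0],R[0,0])),s["force"],s["torque"])
p=robot.get_image("wrist");save(p,sys.argv[1])
for q,z in [("pin",0.1),("pin_tip",.1),("rest",0),("bore",.075),("fork",0),("fork_seat",.098)]:
    print(q,[(np.round(x["point"],1),round(x["score"],2),at_z(p,x["point"],z)) for x in robot.spot_point(p,q)[:2]])
T=s["tool_pos"]
g=float(sys.argv[2]) if len(sys.argv)>2 else .022
for th in range(20,101,10):
    c,sn=np.cos(np.radians(th)),np.sin(np.radians(th))
    G=np.array([0,0,.006]); d=np.array([c,0,sn])
    X=[T+R@(G+d*(.075-g)),T+R@(G-d*g)]
    print(th,proj(p,X).round(1).tolist(),X[0])
E
python3 look.py w7.png
```

```text
10.35 [ 0.4845 -0.0698  0.1614] 73.38255128972558 [-0.4573  1.3404 -2.2101] [ 0.0558  0.0048 -0.0261]
pin [(array([278.5, 351.2]), 0.57, array([ 0.4619, -0.1414,  0.1   ]))]
pin_tip [(array([279. , 182.8]), 0.63, array([ 0.4941, -0.0347,  0.1   ]))]
rest [(array([283.4, 131.2]), 0.63, array([ 0.5039, -0.0128,  0.    ]))]
bore [(array([282.5, 132.7]), 0.71, array([ 0.5034, -0.0104,  0.075 ]))]
fork []
fork_seat [(array([284. , 136.7]), 0.65, array([ 0.5037, -0.0117,  0.098 ]))]
20 [[280.4, 168.9], [280.4, 346.2]] [ 0.4986 -0.0221  0.1372]
30 [[280.4, 174.6], [280.5, 348.5]] [ 0.4975 -0.0258  0.1288]
40 [[280.3, 182.8], [280.5, 349.2]] [ 0.4959 -0.0309  0.1213]
50 [[280.2, 193.0], [280.6, 348.2]] [ 0.494  -0.0371  0.1147]
60 [[280.2, 204.7], [280.6, 345.2]] [ 0.4919 -0.0444  0.1094]
70 [[280.2, 217.6], [280.6, 340.3]] [ 0.4895 -0.0524  0.1056]
80 [[280.1, 231.4], [280.7, 333.5]] [ 0.4869 -0.061   0.1032]
90 [[280.1, 246.0], [280.7, 325.1]] [ 0.4843 -0.0698  0.1024]
100 [[280.1, 261.3], [280.7, 315.4]] [ 0.4816 -0.0786  0.1032]
```

View pics/w7.png

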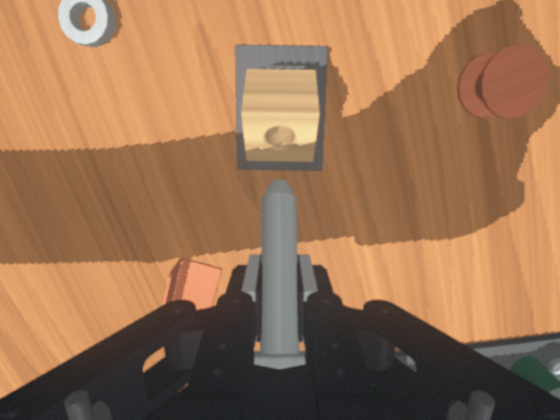

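Wrist view: the rest's hole is at (280,135) and the pin's tip at (279,183), so they line up. The tilt is about 40°. I'll bring the tip into the mouth.

Request:
apply_moves(
  claw=[0.01,0.01,0.01,0.01,0.01],
  dp=[
    [0.0022,0.0075,-0.02],
    [0.0022,0.0075,-0.02],
    [0.0009,0.0031,-0.0038],
    [0.0009,0.0031,-0.0038],
    [0,0,0],
  ],
  turn=[0,0,0,0,0],
)

```text
t: 11.32
tool_pos: [0.4927, -0.0487, 0.115]
tool_rot: [2.519, 1.877, 0.001]
force: [0.0, -0.1, -2.5]
width: 0.0148
gripper_force: 47.6
```

```bash
python3 look.py w8.png
```

```text
11.325 [ 0.4927 -0.0487  0.115 ] 73.36865032718954 [ 0.0184 -0.1051 -2.5405] [ 0.0417 -0.048  -0.013 ]
pin [(array([278.2, 350.6]), 0.68, array([ 0.4813, -0.0834,  0.1   ]))]
pin_tip [(array([278.7, 182.3]), 0.66, array([ 0.5051, -0.0047,  0.1   ]))]
rest [(array([277.7, 164.2]), 0.89, array([ 0.5025, -0.0106,  0.    ]))]
bore [(array([280.8, 187.4]), 0.68, array([ 0.5039, -0.0121,  0.075 ]))]
fork []
fork_seat []
20 [[280.5, 168.9], [280.5, 346.2]] [ 0.507  -0.001   0.0909]
30 [[280.4, 174.6], [280.6, 348.6]] [ 0.5059 -0.0048  0.0825]
40 [[280.4, 182.8], [280.6, 349.3]] [ 0.5044 -0.0098  0.075 ]
50 [[280.3, 193.0], [280.6, 348.2]] [ 0.5025 -0.0161  0.0684]
60 [[280.3, 204.7], [280.7, 345.2]] [ 0.5003 -0.0233  0.0631]
70 [[280.2, 217.6], [280.7, 340.3]] [ 0.4979 -0.0314  0.0592]
80 [[280.2, 231.4], [280.7, 333.5]] [ 0.4954 -0.0399  0.0569]
90 [[280.2, 246.0], [280.8, 325.1]] [ 0.4928 -0.0487  0.056 ]
100 [[280.2, 261.3], [280.8, 315.4]] [ 0.4901 -0.0576  0.0569]
```

View pics/w8.png

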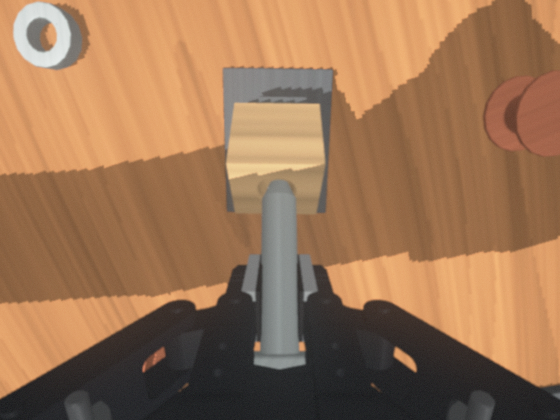

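Wrist view: the tip at (279,183) sits in the mouth of the hole, with no contact force yet. I'll insert along the bore while levering it to 50°.

Request:
apply_moves(
  claw=[0.01,0.01,0.01,0.01],
  dp=[
    [0.0008,0.0027,-0.0035],
    [0.0009,0.003,-0.003],
    [0.001,0.0033,-0.002],
    [0,0,0],
  ],
  turn=[0,0,0,0],
)

```text
t: 12.18
tool_pos: [0.493, -0.0421, 0.1052]
tool_rot: [-2.521, -1.874, 0.01]
force: [-1.8, -6.6, -8.0]
width: 0.0142
gripper_force: 47.1
```

```bash
python3 look.py w9.png | sed -n '1,5p;8,11p'
```

```text
12.175 [ 0.493  -0.0421  0.1052] 73.25297789398581 [-1.7949 -6.6324 -7.9678] [-1.9161  0.5632 -0.017 ]
pin [(array([278.2, 353.1]), 0.8, array([ 0.4835, -0.0705,  0.1   ]))]
pin_tip [(array([278.9, 181.6]), 0.57, array([0.5062, 0.0039, 0.1   ]))]
rest [(array([280.4, 173.5]), 0.87, array([ 0.5027, -0.0097,  0.    ])), (array([281.2, 206. ]), 0.64, array([ 0.4967, -0.0318,  0.    ]))]
bore [(array([527.9, 122.2]), 0.5, array([ 0.6191, -0.0063,  0.075 ]))]
20 [[280.4, 168.9], [280.4, 346.2]] [0.5073 0.0055 0.0808]
30 [[280.4, 174.6], [280.5, 348.5]] [0.5061 0.0017 0.0724]
40 [[280.3, 182.8], [280.5, 349.3]] [ 0.5045 -0.0034  0.0649]
50 [[280.2, 193.0], [280.6, 348.2]] [ 0.5026 -0.0097  0.0584]
```

Request:
apply_moves(
  claw=[0.01,0.01,0.01,0.01],
  dp=[
    [0.0006,0.002,0.001],
    [0.0006,0.002,0.001],
    [0.0006,0.002,0.001],
    [0,0,0],
  ],
  turn=[0,0,0,0],
)

```text
t: 13.02
tool_pos: [0.4939, -0.0388, 0.1079]
tool_rot: [2.523, 1.87, -0.016]
force: [-2.5, -16.0, -8.6]
width: 0.0146
gripper_force: 46.3
```

```bash
python3 look.py w10.png | sed -n '1,3p;8,11p'
```

```text
13.025 [ 0.4939 -0.0388  0.1079] 73.11450503341057 [ -2.5255 -15.9686  -8.6031] [-3.7482  0.6776 -0.0182]
pin [(array([277.8, 356.6]), 0.73, array([ 0.4828, -0.0713,  0.1   ]))]
pin_tip []
20 [[280.4, 169.0], [280.4, 346.3]] [0.5081 0.0087 0.0833]
30 [[280.3, 174.7], [280.4, 348.6]] [0.5069 0.0049 0.075 ]
40 [[280.2, 182.9], [280.5, 349.3]] [ 0.5053 -0.0002  0.0675]
50 [[280.2, 193.0], [280.5, 348.3]] [ 0.5034 -0.0065  0.061 ]
```

```bash
python3 -c "
import cv2;a=cv2.imread('pics/w10.png')[80:400,180:390];b=cv2.imread('pics/w9.png')[80:400,180:390]
cv2.imwrite('pics/c10.png',cv2.resize(cv2.hconcat([b,a]),None,fx=1.8,fy=1.8))"
```

```text
(no output)
```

View pics/c10.png

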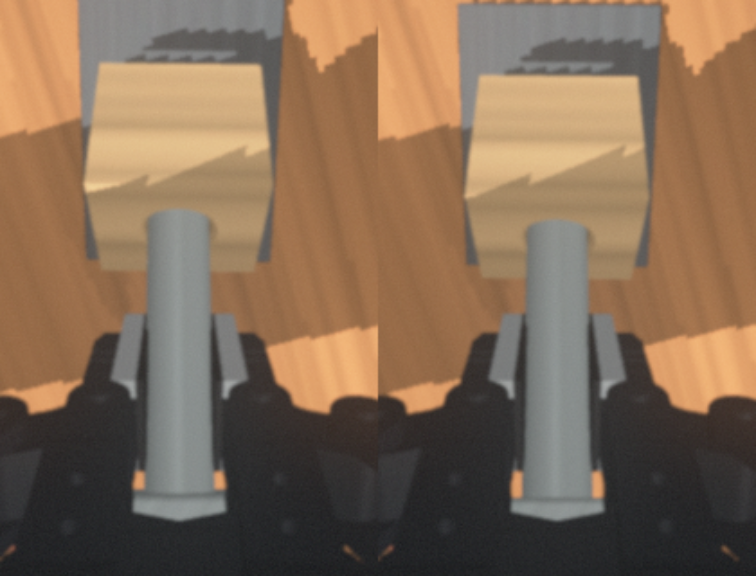

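Zoomed view: the shank has entered the bore, at about (180,215) in the left panel. The pin is sliding back in the grip instead of tilting. I'll loosen the squeeze and lever upward.

Request:
apply_moves(
  claw=[0.01,0.01,0.01,0.01],
  dp=[
    [0,0,0.0015],
    [0.0003,0.001,0.002],
    [0.0003,0.001,0.002],
    [0,0,0],
  ],
  turn=[0,0,0,0],
  squeeze=20,
)

```text
t: 13.88
tool_pos: [0.4952, -0.0341, 0.1135]
tool_rot: [-2.521, -1.874, 0.01]
force: [-4.1, -8.2, -9.0]
width: 0.0144
gripper_force: 43.5
```

```bash
python3 look.py w11.png | sed -n '1,3p;8,11p'
```

```text
13.875 [ 0.4952 -0.0341  0.1135] 73.26266002141602 [-4.126  -8.1621 -9.0204] [-1.7651  0.7284  0.0159]
pin [(array([277.9, 361.6]), 0.91, array([ 0.4819, -0.0739,  0.1   ]))]
pin_tip [(array([280.7, 202.7]), 0.66, array([0.506 , 0.0019, 0.1   ]))]
20 [[280.5, 168.9], [280.5, 346.2]] [0.5094 0.0136 0.0891]
30 [[280.4, 174.6], [280.5, 348.5]] [0.5082 0.0098 0.0808]
40 [[280.3, 182.8], [280.6, 349.3]] [0.5066 0.0047 0.0732]
50 [[280.3, 193.0], [280.6, 348.2]] [ 0.5047 -0.0016  0.0667]
```

```bash
cat > fit.py <<'E'
from g import *
from scipy.optimize import least_squares
def run():
    s=robot.sense();R=cv2.Rodrigues(s["tool_rot"])[0];T=s["tool_pos"]
    p=robot.get_image("wrist");f=p["mtx"][0][0]
    r=robot.outline_of(p,"pin")
    print("t",s["t"],T,"F",s["force"],s["width"],s["gripper_force"],"score",[x["score"] for x in r[:1]])
    m=r[0]["region"];rows=np.nonzero(m.any(1))[0]
    W=[(y,np.nonzero(m[y])[0].min(),np.nonzero(m[y])[0].max()+1) for y in rows]
    print([(int(y),int(b-a)) for y,a,b in W][::8], "f",f)
    W=np.array(W,float); w=W[:,2]-W[:,1]
    # shank rows: between tip and where width jumps (head)
    med=np.median(w[len(w)//4:3*len(w)//4]); hd=[i for i in range(len(w)//2,len(w)) if w[i]>1.2*med]
    e=(hd[0] if hd else len(w))-3
    b=np.arange(8,e); pol=np.polyfit(W[b,0],w[b],1)
    out=[]
    for y in (W[b[0],0],W[b[-1],0]):
        u=cv2.undistortPoints(np.array([[[280.,y]]]),np.array(p["mtx"]),np.array(p["D"]))[0,0]
        wd=np.polyval(pol,y)/f; d=np.array([u[0],u[1],1.]);
        L=.016/wd*np.sqrt(1+u[1]**2)   # range to axis (cylinder ~)
        d=d/np.linalg.norm(d); L=.016/wd*1.0/d[2]
        X=np.array(p["R"]).T@(d*L-np.array(p["t"])); out.append(R.T@(X-T))
    print("tool-frame pts",out,"tilt",np.degrees(np.arctan2(out[0][2]-out[1][2],out[0][0]-out[1][0])))
    for n in ("pin","pin_tip"): print(n,[(np.round(x["point"],1),round(x["score"],2)) for x in robot.spot_point(p,n)[:1]])
    q=robot.get_image("scene")
    for n in ("pin","pin_tip"): print("scene",n,[(np.round(x["point"],1),round(x["score"],2)) for x in robot.spot_point(q,n)[:1]])
    r=robot.outline_of(q,"pin")
    if r: print("scene rect",r[0]["rect"],r[0]["score"])
    xr=np.array([.284,.959,0]);G=T+R@[0,0,.006]
    for th in (40,50,60,90):
        c,sn=np.cos(np.radians(th)),np.sin(np.radians(th));d=xr*c+np.array([0,0,-sn])
        print(th,proj(q,[G-d*.028,G+d*.047]).round(1).tolist())
run()
E
python3 fit.py
```

```text
t 14.225 [ 0.4951 -0.0341  0.1135] F [ -3.3273  -6.6907 -10.0462] 0.014652392984173285 43.5279643535614 score [0.97]
[(210, 18), (218, 32), (226, 31), (234, 32), (242, 33), (250, 33), (258, 32), (266, 32), (274, 32), (282, 34), (290, 34), (298, 33), (306, 33), (314, 35), (322, 36), (330, 35), (338, 36), (346, 38), (354, 39), (362, 50)] f 327.064149367477
tool-frame pts [array([ 0.0209, -0.0001,  0.046 ]), array([-0.0278, -0.0002,  0.0035])] tilt 41.075439846352396
pin [(array([278.5, 358.6]), 0.71)]
pin_tip [(array([277.7, 205.8]), 0.92)]
scene pin [(array([256.7, 186.9]), 0.56)]
scene pin_tip [(array([276.2, 194.1]), 0.64)]
40 [[258.3, 185.2], [277.3, 194.1]]
50 [[259.4, 184.5], [275.4, 195.1]]
60 [[260.7, 184.0], [273.3, 196.0]]
90 [[265.3, 183.2], [265.8, 197.2]]
```

Request:
apply_moves(
  claw=[0.01,0.01,0.01,0.01,0.01],
  dp=[
    [-0.0006,-0.0022,-0.0019],
    [0.0005,0.0018,-0.0017],
    [0.0005,0.0018,-0.0017],
    [0.0005,0.0018,-0.0017],
    [0,0,0],
  ],
  turn=[0,0,0,0,0],
)

```text
t: 15.25
tool_pos: [0.497, -0.0297, 0.107]
tool_rot: [-2.52, -1.876, 0.006]
force: [-4.3, -5.5, -7.3]
width: 0.0147
gripper_force: 43.8
```

```bash
python3 fit.py
```

```text
t 15.25 [ 0.497  -0.0297  0.107 ] F [-4.2583 -5.4787 -7.2976] 0.014652854803862064 43.75685513019562 score [0.87]
[(222, 12), (230, 33), (238, 34), (246, 35), (254, 34), (262, 32), (270, 32), (278, 34), (286, 34), (294, 34), (302, 34), (310, 35), (318, 36), (326, 36), (334, 36), (342, 38), (350, 39), (358, 50), (366, 28)] f 327.064149367477
tool-frame pts [array([ 0.0171, -0.0001,  0.0382]), array([-0.0263, -0.0002,  0.001 ])] tilt 40.62884476867764
pin [(array([276.9, 362.1]), 0.8)]
pin_tip []
scene pin [(array([273.2, 210.9]), 0.64)]
scene pin_tip [(array([275.7, 195.5]), 0.45)]
scene rect [405.2, 170.9, 71.2, 39.2] 0.68
40 [[259.9, 186.6], [278.8, 195.4]]
50 [[261.0, 185.9], [277.0, 196.5]]
60 [[262.3, 185.4], [274.8, 197.3]]
90 [[266.9, 184.6], [267.4, 198.5]]
```

Request:
apply_moves(
  claw=[0.01,0.01,0.01,0.01,0.01],
  dp=[
    [0.0005,0.0018,-0.0017],
    [0.0005,0.0018,-0.0017],
    [0.0005,0.0018,-0.0017],
    [0.0005,0.0018,-0.0017],
    [0,0,0],
  ],
  turn=[0,0,0,0,0],
)

```text
t: 16.27
tool_pos: [0.4986, -0.0236, 0.1]
tool_rot: [2.521, 1.874, -0.009]
force: [-3.8, -9.3, -7.7]
width: 0.0144
gripper_force: 43.8
```

```bash
python3 fit.py | head -5
```

```text
t 16.275 [ 0.4986 -0.0236  0.1   ] F [-3.8366 -9.3131 -7.6562] 0.014406863755245247 43.762916922569275 score [0.94]
[(241, 14), (249, 34), (257, 32), (265, 32), (273, 32), (281, 34), (289, 34), (297, 34), (305, 34), (313, 35), (321, 36), (329, 36), (337, 37), (345, 39), (353, 39), (361, 51)] f 327.064149367477
tool-frame pts [array([ 0.0071, -0.0001,  0.0375]), array([-0.0252, -0.0002, -0.0002])] tilt 49.423654516159345
pin [(array([275.6, 360.2]), 0.89)]
pin_tip []
```

Request:
apply_moves(
  claw=[0.03,0.05,0.06,0.06],
  dp=[
    [0,0,0],
    [0,0,0],
    [-0.001,-0.0035,0.005],
    [0,0,0],
  ],
  turn=[0,0,0,0],
)

```text
t: 17.18
tool_pos: [0.4998, -0.025, 0.1064]
tool_rot: [2.519, 1.876, 0.001]
force: [-0.0, -0.7, -0.2]
width: 0.0604
gripper_force: 0.0
```

```bash
python3 fit.py
```

```text
t 17.175 [ 0.4998 -0.025   0.1064] F [-0.013  -0.7307 -0.1939] 0.06040790117734074 0.0 score [0.8]
[(235, 16), (243, 32), (251, 33), (259, 36), (267, 34), (275, 34), (283, 34), (291, 33), (299, 35), (307, 37), (315, 36), (323, 36), (331, 36), (339, 37), (347, 59), (355, 66), (363, 54)] f 327.064149367477
tool-frame pts [array([ 0.0125, -0.0001,  0.032 ]), array([-0.0237, -0.0002,  0.0043])] tilt 37.42657695365801
pin []
pin_tip []
scene pin [(array([260.7, 189.4]), 0.62)]
scene pin_tip [(array([298.9, 170.7]), 0.54)]
scene rect [255.2, 184.8, 10.1, 10.4] 0.6
40 [[261.7, 187.1], [280.5, 195.8]]
50 [[262.8, 186.4], [278.7, 196.9]]
60 [[264.1, 185.8], [276.5, 197.8]]
90 [[268.7, 185.0], [269.1, 199.0]]
```

Request:
apply_moves(
  claw=[0.06,0.06,0.06,0.03,0.0,0.0,0.0,0.0],
  dp=[
    [0,0,0.045],
    [0,0,0.045],
    [-0.0115,-0.039,0],
    [-0.0115,-0.039,0],
    [0,0,-0.02],
    [0,0,-0.02],
    [0,0,-0.018],
    [0,0,0],
  ],
  turn=[0,0,0,0,0,0,0,0],
)

```text
t: 18.58
tool_pos: [0.4758, -0.1027, 0.137]
tool_rot: [-2.518, -1.876, 0.003]
force: [-0.1, 0.3, 0.1]
width: 0.0002
gripper_force: 0.0
```

Request:
apply_moves(
  claw=[0.0,0.0,0.0,0.0],
  dp=[
    [0.002,0.0067,0],
    [0.002,0.0067,0],
    [0.0014,0.0048,0],
    [0,0,0],
  ],
  turn=[0,0,0,0],
)

```text
t: 19.08
tool_pos: [0.4822, -0.0841, 0.1382]
tool_rot: [2.518, 1.877, 0.001]
force: [-0.1, 0.4, 0.8]
width: -0.0004
gripper_force: 0.0
```

```bash
python3 fit.py
```

```text
t 19.075 [ 0.4822 -0.0841  0.1382] F [-0.095   0.4186  0.8023] -0.0003538927994292061 0.0 score [0.61]
[(98, 3), (106, 29), (114, 30), (122, 31), (130, 31), (138, 30), (146, 32), (154, 32), (162, 33), (170, 33), (178, 42), (186, 59), (194, 60), (202, 62), (210, 63), (218, 63), (226, 61), (234, 57)] f 327.064149367477
tool-frame pts [array([ 0.0773, -0.0001,  0.0709]), array([ 0.0448, -0.0002,  0.0408])] tilt 42.76186626056934
pin [(array([274.3, 193.1]), 0.86)]
pin_tip []
scene pin [(array([260. , 189.8]), 0.49)]
scene pin_tip [(array([332.6, 184.3]), 0.52)]
scene rect [252.3, 182.5, 23.7, 15.7] 0.43
40 [[240.7, 181.1], [260.4, 190.2]]
50 [[241.8, 180.4], [258.6, 191.3]]
60 [[243.0, 179.8], [256.5, 192.2]]
90 [[247.7, 179.0], [249.0, 193.4]]
```

```bash
cat > fitpark.py <<'E'
from g import *
# fit tilt/depth of parked pin: pin points known -> wrist silhouette
from scipy.optimize import least_squares
M=np.array([.5035,-.0115,.075]);xr=np.array([.284,.959,0]);yr=np.array([-.959,.284,0])
def hull(p,th,e,dz,shape,lat=0,lo=48):
    d=xr*np.cos(th)-np.array([0,0,np.sin(th)]);u=np.cross(yr,d)
    O=M-d*e+np.array([0,0,dz])+yr*lat
    P=[O+d*x+yr*y+u*z for x in(-.02,0) for y in(-.013,.013) for z in(-.013,.013)]
    a=np.linspace(0,2*np.pi,24,endpoint=False)
    Q=[O+d*x+.008*(yr*np.cos(t)+u*np.sin(t)) for x in(0,e) for t in a]
    m=np.zeros(shape,np.uint8)
    for S in(P,Q): cv2.fillConvexPoly(m,cv2.convexHull(np.round(proj(p,S)*16).astype(np.int32)),1,shift=4)
    return m.astype(bool)
def run(p):
    m=robot.outline_of(p,"pin")[0]["region"];best=[]
    from itertools import product
    for th,e,dz,lat in product(range(32,61,3),np.arange(.041,.066,.002),(-.003,0,.003),(-.002,0,.002)):
        h=hull(p,np.radians(th),e,dz,m.shape,lat);best.append(((h&m).sum()/(h|m).sum(),th,round(.075-e,4),dz,lat))
    best.sort(reverse=True);return best[:6]
if __name__=="__main__":
    print(robot.sense()["t"])
    for b in run(robot.get_image("wrist")): print(b)
E
python3 fitpark.py
```

```text
19.475
(np.float64(0.942), 38, np.float64(0.026), -0.003, 0.002)
(np.float64(0.9372779236829909), 35, np.float64(0.028), 0, 0.002)
(np.float64(0.9360773308387902), 35, np.float64(0.026), -0.003, 0.002)
(np.float64(0.9280348557692307), 38, np.float64(0.026), 0, 0.002)
(np.float64(0.9274410271722903), 38, np.float64(0.028), 0.003, 0.002)
(np.float64(0.9270061961614025), 35, np.float64(0.028), 0.003, 0.002)
```

Request:
apply_moves(
  claw=[0.0,0.0,0.0,0.0,0.0],
  dp=[
    [0.0009,0.0029,0],
    [0.0009,0.0029,0],
    [0.0009,0.0029,0],
    [0.0006,0.0019,0],
    [0,0,0],
  ],
  turn=[0,0,0,0,0],
)

```text
t: 20.2
tool_pos: [0.4846, -0.0755, 0.138]
tool_rot: [2.52, 1.874, -0.004]
force: [-1.9, -5.2, 5.1]
width: 0.0001
gripper_force: 3.6
```

```bash
python3 fitpark.py
```

```text
20.2
(np.float64(0.9357165758255851), 35, np.float64(0.03), 0.003, 0.002)
(np.float64(0.9331834243495021), 35, np.float64(0.028), 0, 0.002)
(np.float64(0.9310453898465918), 38, np.float64(0.028), 0, 0.002)
(np.float64(0.9302547770700637), 38, np.float64(0.026), -0.003, 0.002)
(np.float64(0.929764801297648), 32, np.float64(0.03), 0.003, 0.002)
(np.float64(0.924934725848564), 35, np.float64(0.028), -0.003, 0.002)
```

Request:
apply_moves(
  claw=[0.0,0.0,0.0,0.0,0.0],
  dp=[
    [0.0006,0.0019,0],
    [0.0006,0.0019,0],
    [0.0006,0.0019,0],
    [0.0006,0.0019,0],
    [0,0,0],
  ],
  turn=[0,0,0,0,0],
)

```text
t: 20.92
tool_pos: [0.4848, -0.0739, 0.1383]
tool_rot: [2.521, 1.865, -0.018]
force: [-7.7, -26.4, 19.9]
width: 0.0001
gripper_force: 16.8
```

```bash
python3 fitpark.py
```

```text
20.925
(np.float64(0.9232139964360927), 38, np.float64(0.028), -0.003, 0.002)
(np.float64(0.9204941400063351), 38, np.float64(0.028), 0, 0.002)
(np.float64(0.9195439739413681), 35, np.float64(0.03), 0, 0.002)
(np.float64(0.918918918918919), 35, np.float64(0.028), -0.003, 0.002)
(np.float64(0.9172294644259463), 41, np.float64(0.026), -0.003, 0.002)
(np.float64(0.9165067178502879), 35, np.float64(0.03), 0.003, 0.002)
```

Request:
apply_moves(
  claw=[0.0,0.0,0.0,0.0,0.0,0.0,0.0,0.0,0.0],
  dp=[
    [-0.0045,-0.0152,0],
    [0,0,-0.016],
    [0,0,0],
    [0.0013,0.0044,0],
    [0.0011,0.0038,0],
    [0.0008,0.0028,0],
    [0.0006,0.0019,0],
    [0.0006,0.0019,0],
    [0,0,0],
  ],
  turn=[0,0,0,0,0,0,0,0,0],
)

```text
t: 22.15
tool_pos: [0.4832, -0.0771, 0.1228]
tool_rot: [2.522, 1.861, -0.026]
force: [-11.0, -37.1, 24.8]
width: -0.0001
gripper_force: 19.7
```

```bash
python3 fitpark.py
```

```text
22.15
(np.float64(0.9247578842811025), 41, np.float64(0.026), -0.003, 0.002)
(np.float64(0.920216030440653), 41, np.float64(0.028), 0, 0.002)
(np.float64(0.918672820256954), 38, np.float64(0.028), 0, 0.002)
(np.float64(0.9151464234277484), 41, np.float64(0.028), 0.003, 0.002)
(np.float64(0.9142613567165997), 44, np.float64(0.026), -0.003, 0.002)
(np.float64(0.9114564064619558), 38, np.float64(0.03), 0.003, 0.002)
```

Request:
apply_moves(
  claw=[0.0,0.0,0.05,0.06,0.06,0.06],
  dp=[
    [-0.004,-0.0134,0],
    [-0.003,-0.01,0.04],
    [0,0,0.035],
    [0.0045,0.0153,0],
    [0.0045,0.0153,0],
    [0,0,0],
  ],
  turn=[0,0,0,0,0,0],
)

```text
t: 23.0
tool_pos: [0.4896, -0.0576, 0.1963]
tool_rot: [-2.515, -1.88, -0.0]
force: [0.1, -0.3, 0.4]
width: 0.0601
gripper_force: 0.0
```

Run:
```python
from fitpark import *
s=robot.sense();print(s["t"],s["tool_pos"],(s["tool_pos"]-M)@xr,(s["tool_pos"]-M)@yr)
p=robot.get_image("wrist")
for b in run(p)[:4]: print(b)
print(robot.spot_point(p,"pin")[:1],robot.outline_of(p,"pin")[0]["rect"])
for th in(40,44,48):
    h=hull(p,np.radians(th),.049,0,(420,560));ys,xs=np.nonzero(h);print(th,xs.min(),ys.min(),xs.max(),ys.max())
q=robot.get_image("top");
for b in run(q)[:3]: print("top",b)
```

```text
23.0 [ 0.4896 -0.0576  0.1963] -0.04812458704581687 0.00019701816889933042
(np.float64(0.9523231096264804), 38, np.float64(0.026), -0.003, 0.002)
(np.float64(0.9474155960561697), 41, np.float64(0.026), -0.003, 0.002)
(np.float64(0.9403953968722337), 41, np.float64(0.026), 0, 0.002)
(np.float64(0.9387755102040817), 41, np.float64(0.024), -0.003, 0.002)
[] [254.5, 143.8, 42.3, 103.8]
40 259 144 302 249
44 258 144 303 247
48 258 143 303 246Traceback (most recent call last):
  File "<stdin>", line 9, in <module>
  File "fitpark.py", line 15, in run
    m=robot.outline_of(p,"pin")[0]["region"];best=[]
      ~~~~~~~~~~~~~~~~~~~~~~~~~^^^
IndexError: list index out of range
```

Request:
apply_moves(
  claw=[0.06,0.06,0.06,0.01,0.01,0.01,0.01,0.01],
  dp=[
    [-0.0014,0.0004,-0.03],
    [0,0,-0.03],
    [0,0,-0.014],
    [0,0,0],
    [0,0,0],
    [0,0,0],
    [0,0,0],
    [0,0,0],
  ],
  turn=[0,0,0,0,0,0,0,0],
  squeeze=25,
)

```text
t: 24.3
tool_pos: [0.4881, -0.0595, 0.1233]
tool_rot: [2.519, 1.876, 0.0]
force: [-1.6, -1.6, 3.1]
width: 0.0263
gripper_force: 27.3
```

```bash
cat > lk.py <<'E'
from fitpark import *
s=robot.sense();T=s["tool_pos"];R=cv2.Rodrigues(s["tool_rot"])[0];print(s["t"],T,"xr",(T-M)@xr,"F",s["force"],"tq",s["torque"],s["width"],s["gripper_force"])
p=robot.get_image("wrist");o=robot.outline_of(p,"pin")
print([(x["rect"],x["score"]) for x in o[:1]],[(n,np.round(x["point"],1),round(x["score"],2)) for n in("pin","pin_tip","bore") for x in robot.spot_point(p,n)[:1]])
if o:
    m=o[0]["region"];rr=np.nonzero(m.any(1))[0];print([(int(y),int(np.nonzero(m[y])[0].min()),int(m[y].sum())) for y in rr[::8]])
for th in range(40,101,10):
    c,sn=np.cos(np.radians(th)),np.sin(np.radians(th));d=np.array([c,0,sn]);G=np.array([0,0,.006])
    X=[T+R@(G+d*(.075+.013)),T+R@(G+d*.013)];print(th,proj(p,X).round(0).tolist(),((X[0]-M)@xr).round(4),X[0][2].round(4))
E
python3 lk.py
```

```text
24.3 [ 0.4881 -0.0595  0.1233] xr -0.050437620542237833 F [-1.5908 -1.6411  3.1499] tq [-0.0744  0.2964 -0.001 ] 0.02634267485459812 27.327596568502486
[([244.6, 151.0, 65.8, 156.0], 0.9)] [('pin', array([279.2, 255.2]), 0.63), ('pin_tip', array([282.1, 162.5]), 0.23), ('bore', array([279.2, 162.9]), 0.98)]
[(151, 272, 12), (159, 263, 31), (167, 263, 32), (175, 263, 33), (183, 263, 32), (191, 263, 32), (199, 263, 33), (207, 263, 33), (215, 262, 34), (223, 262, 35), (231, 262, 35), (239, 262, 35), (247, 249, 60), (255, 246, 64), (263, 246, 64), (271, 246, 65), (279, 247, 64), (287, 246, 65), (295, 248, 63), (303, 254, 55)]
40 [[280.0, 125.0], [280.0, 263.0]] 0.017 0.0607
50 [[280.0, 144.0], [280.0, 265.0]] 0.0061 0.0498
60 [[280.0, 164.0], [280.0, 268.0]] -0.0065 0.0411
70 [[280.0, 184.0], [280.0, 271.0]] -0.0204 0.0346
80 [[280.0, 205.0], [280.0, 275.0]] -0.0352 0.0306
90 [[280.0, 227.0], [280.0, 279.0]] -0.0505 0.0293
100 [[280.0, 248.0], [280.0, 284.0]] -0.0657 0.0306
```

Request:
apply_moves(
  claw=[0.01,0.01,0.01,0.01],
  dp=[
    [-0.001,-0.0034,0.0036],
    [-0.001,-0.0034,0.0036],
    [-0.001,-0.0034,0.0036],
    [0,0,0],
  ],
  turn=[0,0,0,0],
)

```text
t: 25.05
tool_pos: [0.485, -0.0701, 0.1339]
tool_rot: [2.52, 1.875, -0.0]
force: [-0.6, -0.0, -2.3]
width: 0.0263
gripper_force: 27.4
```

```bash
python3 lk.py
```

```text
25.05 [ 0.485  -0.0701  0.1339] xr -0.06148772588134712 F [-0.5602 -0.0349 -2.3371] tq [ 0.0337  0.0063 -0.0301] 0.026264514365711335 27.35851956764236
[([244.7, 131.4, 65.2, 173.4], 0.82)] [('pin', array([277.3, 254.1]), 0.66), ('pin_tip', array([276.7, 125.1]), 0.9), ('bore', array([282.9, 138.3]), 0.68)]
[(128, 272, 13), (136, 264, 29), (144, 265, 29), (152, 265, 29), (160, 263, 31), (168, 264, 30), (176, 264, 31), (184, 263, 32), (192, 264, 32), (200, 264, 32), (208, 263, 34), (216, 262, 34), (224, 262, 34), (232, 262, 35), (240, 262, 34), (248, 248, 60), (256, 246, 64), (264, 246, 64), (272, 247, 64), (280, 247, 63), (288, 247, 64), (296, 249, 62), (304, 255, 29)]
40 [[280.0, 125.0], [280.0, 263.0]] 0.0059 0.0713
50 [[280.0, 144.0], [280.0, 265.0]] -0.0049 0.0605
60 [[280.0, 164.0], [280.0, 268.0]] -0.0175 0.0517
70 [[280.0, 184.0], [280.0, 271.0]] -0.0314 0.0452
80 [[280.0, 205.0], [280.0, 275.0]] -0.0462 0.0413
90 [[280.0, 227.0], [280.0, 279.0]] -0.0615 0.0399
100 [[280.0, 248.0], [280.0, 284.0]] -0.0768 0.0413
```

Request:
apply_moves(
  claw=[0.01,0.01,0.01,0.01],
  dp=[
    [-0.001,-0.0034,0.0036],
    [-0.001,-0.0034,0.0036],
    [-0.001,-0.0034,0.0036],
    [0,0,0],
  ],
  turn=[0,0,0,0],
)

```text
t: 25.8
tool_pos: [0.482, -0.0802, 0.1448]
tool_rot: [2.52, 1.875, 0.0]
force: [-0.6, -0.1, -1.6]
width: 0.0262
gripper_force: 27.6
```

```bash
python3 lk.py
cat > pose.py <<'E'
from fitpark import *
from itertools import product
def pinfit(p,T,R,ths,gs,zs,full=True):
    m=robot.outline_of(p,"pin")[0]["region"];best=[]
    a=np.linspace(0,2*np.pi,24,endpoint=False)
    for th,g,zz,lat in product(ths,gs,zs,(-.002,-.001,0)):
        c,sn=np.cos(np.radians(th)),np.sin(np.radians(th));d=np.array([c,0,sn]);y=np.array([0,1,0]);u=np.cross(y,d)
        O=np.array([0,lat,.006+zz])-d*g
        P=[O+d*x+y*yy+u*z for x in(-.02,0) for yy in(-.013,.013) for z in(-.013,.013)]
        Q=[O+d*x+r*(y*np.cos(t)+u*np.sin(t)) for x,r in((0,.008),(.067,.008),(.075,.0045)) for t in a]
        h=np.zeros(m.shape,np.uint8)
        for S in(P,Q): cv2.fillConvexPoly(h,cv2.convexHull(np.round(proj(p,T+np.array(S)@R.T)*16).astype(np.int32)),1,shift=4)
        h=h.astype(bool);tip=T+R@(O+d*.075)
        best.append(((h&m).sum()/(h|m).sum(),th,g,zz,lat,tip.round(4).tolist(),(R@(O+d*.075)).round(4).tolist()))
    best.sort(key=lambda b:-b[0]);return best
if __name__=="__main__":
    import sys
    a=[float(x) for x in sys.argv[1:3]]
    s=robot.sense();T=s["tool_pos"];R=cv2.Rodrigues(s["tool_rot"])[0]
    for b in pinfit(robot.get_image("wrist"),T,R,np.arange(a[0],a[1],3),(-.019,-.016,-.013,-.01,-.007),(-.004,0,.004,.008))[:5]: print(b)
E
python3 pose.py 30 63
```

```text
25.8 [ 0.482  -0.0802  0.1448] xr -0.07202804859302814 F [-0.5916 -0.1112 -1.5503] tq [-0.0404 -0.0411  0.0056] 0.026226056120398897 27.5747625133954
[([244.2, 121.7, 67.8, 186.9], 0.8)] [('pin', array([279.1, 254.8]), 0.78), ('pin_tip', array([276.9, 125.6]), 0.92), ('bore', array([282., 118.]), 0.67)]
[(121, 274, 8), (129, 266, 23), (137, 263, 30), (145, 263, 30), (153, 263, 30), (161, 263, 31), (169, 263, 31), (177, 263, 31), (185, 263, 32), (193, 262, 33), (201, 262, 33), (209, 261, 35), (217, 262, 34), (225, 262, 34), (233, 262, 35), (241, 262, 35), (249, 247, 62), (257, 245, 65), (265, 246, 64), (273, 246, 65), (281, 247, 64), (289, 246, 65), (297, 249, 62), (305, 254, 37)]
40 [[280.0, 125.0], [280.0, 263.0]] -0.0046 0.0822
50 [[280.0, 144.0], [280.0, 265.0]] -0.0155 0.0713
60 [[280.0, 164.0], [280.0, 268.0]] -0.028 0.0625
70 [[280.0, 184.0], [280.0, 271.0]] -0.0419 0.0561
80 [[280.0, 205.0], [280.0, 275.0]] -0.0568 0.0521
90 [[280.0, 226.0], [280.0, 279.0]] -0.072 0.0508
100 [[280.0, 248.0], [280.0, 283.0]] -0.0873 0.0521
(np.float64(0.9476891823260538), np.float64(42.0), -0.013, 0.008, -0.001, [0.4998, -0.0167, 0.0715], [0.0178, 0.0629, -0.0729])
(np.float64(0.9441681173837354), np.float64(42.0), -0.016, 0.004, -0.001, [0.5004, -0.0146, 0.0735], [0.0184, 0.0651, -0.0709])
(np.float64(0.9412059671555723), np.float64(39.0), -0.013, 0.008, -0.001, [0.5007, -0.0138, 0.075], [0.0186, 0.0658, -0.0694])
(np.float64(0.938502004008016), np.float64(45.0), -0.016, 0.004, -0.001, [0.4995, -0.0177, 0.0701], [0.0175, 0.0619, -0.0743])
(np.float64(0.9241235596960039), np.float64(45.0), -0.019, 0, -0.001, [0.5001, -0.0157, 0.0719], [0.0181, 0.064, -0.0725])
```

Request:
apply_moves(
  claw=[0.01,0.01,0.01,0.01,0.01,0.01,0.01],
  dp=[
    [0.0011,0.0036,-0.0047],
    [0.0011,0.0036,-0.0047],
    [0.002,0.0066,0.0062],
    [0.002,0.0066,0.0062],
    [0.0022,0.0076,0.0046],
    [0.0022,0.0076,0.0046],
    [0,0,0],
  ],
  turn=[0,0,0,0,0,0,0],
)

```text
t: 27.02
tool_pos: [0.493, -0.0433, 0.1572]
tool_rot: [2.518, 1.878, 0.002]
force: [-0.7, -1.3, -3.0]
width: 0.0257
gripper_force: 26.0
```

```bash
python3 lk.py|head -3;python3 pose.py 39 73 | head -3
```

```text
27.025 [ 0.493  -0.0433  0.1572] xr -0.033474081210408596 F [-0.7234 -1.309  -2.9955] tq [-0.2934  0.2491  0.1084] 0.025699979391472408 26.005237698554993
[([247.8, 173.8, 64.6, 144.1], 0.58)] [('pin', array([278.3, 265.2]), 0.65), ('bore', array([280.6, 181.9]), 0.67)]
[(173, 281, 1), (181, 267, 25), (189, 266, 27), (197, 267, 26), (205, 266, 28), (213, 265, 29), (221, 265, 30), (229, 264, 32), (237, 264, 31), (245, 264, 31), (253, 250, 60), (261, 250, 60), (269, 250, 61), (277, 248, 64), (285, 248, 64), (293, 249, 62), (301, 250, 60), (309, 251, 57)]
(np.float64(0.9288543570993297), np.float64(69.0), -0.013, 0.008, -0.001, [0.5013, -0.0132, 0.0606], [0.0082, 0.0306, -0.0961])
(np.float64(0.9251015190254174), np.float64(69.0), -0.016, 0.004, -0.001, [0.5016, -0.0121, 0.0618], [0.0085, 0.0316, -0.0949])
(np.float64(0.9211404306945709), np.float64(69.0), -0.013, 0.008, 0, [0.5022, -0.0134, 0.0606], [0.0091, 0.0303, -0.0961])
```

Rotating nicely (about 66°). I'll carry on to upright.

Request:
apply_moves(
  claw=[0.01,0.01,0.01,0.01,0.01],
  dp=[
    [0.0025,0.0084,0.0032],
    [0.0025,0.0084,0.0028],
    [0.0026,0.0088,0.001],
    [0.0024,0.008,0.0008],
    [0,0,0],
  ],
  turn=[0,0,0,0,0],
)

```text
t: 28.0
tool_pos: [0.503, -0.0092, 0.1646]
tool_rot: [-2.518, -1.878, -0.002]
force: [-0.5, -1.9, -1.6]
width: 0.0258
gripper_force: 25.3
```

```bash
python3 lk.py;python3 pose.py 72 103 | head -4
```

```text
28.0 [ 0.503  -0.0092  0.1646] xr 0.002065418036449185 F [-0.4556 -1.9283 -1.6016] tq [-0.2692  0.1873  0.0149] 0.02582538821029649 25.345385670661926
[] [('pin', array([278.6, 282.3]), 0.6), ('pin_tip', array([279.6, 230.9]), 0.88), ('bore', array([282.3, 231.4]), 0.56)]
40 [[280.0, 125.0], [280.0, 263.0]] 0.0696 0.1021
50 [[280.0, 144.0], [280.0, 265.0]] 0.0587 0.0912
60 [[280.0, 164.0], [280.0, 268.0]] 0.0462 0.0824
70 [[280.0, 184.0], [280.0, 271.0]] 0.0323 0.0759
80 [[280.0, 205.0], [280.0, 275.0]] 0.0174 0.0719
90 [[280.0, 227.0], [280.0, 279.0]] 0.0022 0.0706
100 [[280.0, 248.0], [280.0, 284.0]] -0.0131 0.0719
(np.float64(0.8768898488120951), np.float64(96.0), -0.019, -0.004, -0.001, [0.4993, -0.019, 0.069], [-0.0037, -0.009, -0.0955])
(np.float64(0.8755395683453238), np.float64(96.0), -0.019, -0.004, 0, [0.5003, -0.0193, 0.069], [-0.0027, -0.0093, -0.0955])
(np.float64(0.8744324135522179), np.float64(93.0), -0.013, 0, 0, [0.5018, -0.0143, 0.0706], [-0.0012, -0.0043, -0.0939])
(np.float64(0.871906587661206), np.float64(93.0), -0.013, 0, -0.001, [0.5008, -0.014, 0.0706], [-0.0022, -0.004, -0.0939])
```

Request:
apply_moves(
  claw=[0.01,0.01,0.01,0.01,0.01,0.01,0.01,0.01,0.01],
  dp=[
    [0,0,0.02],
    [0,0,0.03],
    [0,-0.03,0.01],
    [-0.001,-0.05,0],
    [-0.001,-0.05,0],
    [-0.001,-0.05,0],
    [-0.001,-0.04,0],
    [0,-0.022,0],
    [0,0,0],
  ],
  turn=[0,0,0,0,0,0,0,0,0],
)

```text
t: 29.48
tool_pos: [0.4982, -0.2545, 0.2241]
tool_rot: [-2.523, -1.872, 0.0]
force: [0.3, 0.0, -1.6]
width: 0.0256
gripper_force: 25.3
```

```bash
cat > fk.py <<'E'
from pose import *
s=robot.sense();T=s["tool_pos"];R=cv2.Rodrigues(s["tool_rot"])[0];print(s["t"],T,"F",s["force"],"tq",s["torque"],s["width"])
p=robot.get_image("wrist");save(p,"f%d.png"%(s["t"]*100))
for n,z in(("pin_tip",T[2]-.094),("fork_seat",.098),("fork",0)): print(n,[(np.round(x["point"],1),round(x["score"],2),at_z(p,x["point"],z)) for x in robot.spot_point(p,n)[:2]])
for b in pinfit(p,T,R,np.arange(78,106,2),(-.019,-.016,-.013,-.01),(-.006,-.003,0,.003,.006))[:4]: print(b)
E
python3 fk.py
python3 - <<'E'
from h import *
p=robot.get_image("wrist")
# green ellipse region: dark hole inside the top face
hsv=cv2.cvtColor(p["pixels"],cv2.COLOR_RGB2HSV);g=((hsv[...,0]>45)&(hsv[...,0]<95)&(hsv[...,1]>70)).astype(np.uint8)
c,hier=cv2.findContours(g,cv2.RETR_CCOMP,2)
for i,k in enumerate(c):
    if cv2.contourArea(k)>80: x=cv2.boundingRect(k);print(hier[0][i][3],cv2.contourArea(k),x)
E
```

```text
29.475 [ 0.4982 -0.2545  0.2241] F [ 0.2814  0.0309 -1.6309] tq [ 0.0413  0.0096 -0.0067] 0.025611542735280227
pin_tip [(array([279.8, 229.5]), 0.9, array([ 0.4974, -0.2565,  0.1301]))]
fork_seat [(array([282. , 238.5]), 0.63, array([ 0.4937, -0.275 ,  0.098 ]))]
fork [(array([280. , 208.6]), 0.82, array([ 0.4916, -0.2772,  0.    ]))]
(np.float64(0.8804094092296643), np.int64(94), -0.019, -0.003, -0.001, [0.4953, -0.2605, 0.1273], [-0.0029, -0.006, -0.0968])
(np.float64(0.876521116678597), np.int64(94), -0.019, -0.003, 0, [0.4962, -0.2608, 0.1273], [-0.0019, -0.0063, -0.0968])
(np.float64(0.8722142343637671), np.int64(94), -0.016, 0, -0.001, [0.4953, -0.2603, 0.1273], [-0.0028, -0.0058, -0.0968])
(np.float64(0.8718667835232252), np.int64(94), -0.013, 0, 0, [0.4964, -0.2604, 0.1303], [-0.0018, -0.0059, -0.0938])
-1 2371.5 (234, 211, 83, 47)
-1 356.0 (447, 184, 35, 18)
```

Request:
apply_moves(
  claw=[0.01,0.01,0.01],
  dp=[
    [-0.007,-0.035,0],
    [-0.007,-0.035,0],
    [0,0,0],
  ],
  turn=[0,0,0],
)

```text
t: 30.15
tool_pos: [0.4838, -0.325, 0.2241]
tool_rot: [2.523, 1.872, -0.002]
force: [0.4, 1.0, -2.2]
width: 0.0253
gripper_force: 25.3
```

```bash
cat > hole.py <<'E'
from g import *
s=robot.sense();print(s["t"],s["tool_pos"],s["force"])
p=robot.get_image("wrist")
for n,z in(("pin_tip",s["tool_pos"][2]-.094),("fork_seat",.098),("fork",0)): print(n,[(np.round(x["point"],1),round(x["score"],2),at_z(p,x["point"],z)) for x in robot.spot_point(p,n)[:2]])
a=cv2.GaussianBlur(cv2.cvtColor(p["pixels"],cv2.COLOR_RGB2GRAY),(3,3),0)
C=at_z(p,[x["point"] for x in robot.spot_point(p,"fork_seat")[:1]][0],.098) if robot.spot_point(p,"fork_seat") else np.array([.497,-.28,.098])
# rectified top-face patch at z=.098, 0.5 mm/px
n=161;ax=(np.arange(n)-80)*.0005
XX,YY=np.meshgrid(C[0]+ax,C[1]+ax,indexing="ij");u=proj(p,np.stack([XX,YY,np.full_like(XX,.098)],-1)).astype(np.float32).reshape(n,n,2)
im=cv2.remap(p["pixels"],u[...,0],u[...,1],cv2.INTER_LINEAR)
hsv=cv2.cvtColor(im,cv2.COLOR_RGB2HSV);g=((hsv[...,0]>45)&(hsv[...,0]<95)&(hsv[...,1]>70)).astype(np.uint8)
gm=cv2.cvtColor(im,cv2.COLOR_RGB2GRAY)
best=[]
# ring template: bright outside, dark inside, r=8.8 mm
k=np.zeros((53,53),np.float32);yy,xx=np.mgrid[-26:27,-26:27];r=np.hypot(xx,yy);ins=r<17;out=(r>18.5)&(r<25);k[ins]=-1/ins.sum();k[out]=1/out.sum()
for lab,src in(("gray",gm.astype(np.float32)),("edgevar",None)):
    if src is None: continue
    sc=cv2.filter2D(src,cv2.CV_32F,k)[30:-30,30:-30];i,j=np.unravel_index(sc.argmax(),sc.shape);print(lab,sc.max(),C[0]+ax[i+30],C[1]+ax[j+30])
c=cv2.HoughCircles(gm,cv2.HOUGH_GRADIENT,1,10,param1=60,param2=10,minRadius=15,maxRadius=20)
if c is not None: print("hough",[(round(C[0]+ax[0]+y*.0005,4),round(C[1]+ax[0]+x*.0005,4),r*.5) for x,y,r in c[0][:4]])
e=cv2.minAreaRect(np.argwhere(g).astype(np.float32));print("face",C[0]+ax[0]+e[0][0]*.0005,C[1]+ax[0]+e[0][1]*.0005,np.array(e[1])*.5,e[2])
cv2.imwrite("pics/rect%d.png"%(s["t"]*100),cv2.cvtColor(im,cv2.COLOR_RGB2BGR))
for row in gm[::8,::8]: print(*["%3d"%v for v in row])
E
python3 hole.py
```

```text
30.15 [ 0.4838 -0.325   0.2241] [ 0.4384  0.9988 -2.219 ]
pin_tip [(array([281.4, 232.2]), 0.81, array([ 0.4834, -0.3292,  0.1301]))]
fork_seat [(array([273.8, 148.5]), 0.83, array([ 0.4937, -0.2766,  0.098 ]))]
fork [(array([276.9, 140.8]), 0.85, array([ 0.4948, -0.2781,  0.    ]))]
gray 35.03038 0.5086619996699985 -0.29805732378857164
hough [(np.float64(0.4944), np.float64(-0.2758), np.float32(8.3)), (np.float64(0.5199), np.float64(-0.3098), np.float32(9.15))]
face 0.4887966203365024 -0.27588424715893295 [48.0484 63.7377] 78.69007110595703
159 157 157 157 157 157 136 135 143 152 154 155 155 156 155 155 155 156 156 155 155
155 156 155 155 155 156 133 134 132 132 133 114  93 112 137 150 153 152 153 151 153
153 155 154 153 153 148 133 133 134 132 131 103  88  88  88  88  86  89 147 151 146
152 153 150 150 150 140 132 135 129 131 127  88  86  85  86  86  86  87 127 147 105
148 147 145 145 144 133 134 132 132 133 117  89  87  88  86  83  85  87 122 139  98
154 153 153 152 152 133 130 132 130 131  88  87  89  87  88  88  85  91  91  99  97
155 153 156 156 153 132 130 129 131 127  86  88 
[... 511 characters left out ...]
  82  83  79  87 108 109 107
157 156 159 113  87  88  87  87  85  97  84  85  83  84  83  84  76  95 105 105 104
153 153 154  96  90  87  87  88  84  83  84  85  83  84  83  84  75 100 100  99 100
164 165 167  90  87  89  89  86  88  84  85  85  83  82  83  83  78 108 106 107 108
160 160 160 157 134 106  92  85  84  85  83  84  83  82  82  81  77 103 102 102 104
160 160 162 160 104 111 121 126 142 138 115  93  84  82  82  79  82 105 103 104 102
167 165 158 150  83  83 121 142 141 147 142 138  79  76  80  78  90 101  97 100 101
168 168 167 152  81  82 115 145 138 146 145 123  78  74  76  76 108 107 109 108 108
168 168 169 165  82  80  88 146 137 144 144  96  75  74  79  75 110 113 112 112 114
```

Request:
apply_moves(
  claw=[0.01,0.01,0.01,0.01,0.01],
  dp=[
    [0.0053,0.0266,0],
    [0.0053,0.0266,0],
    [0,0,-0.012],
    [0,0,-0.009],
    [0,0,0],
  ],
  turn=[0,0,0,0,0],
)

```text
t: 31.08
tool_pos: [0.4946, -0.2698, 0.2024]
tool_rot: [-2.519, -1.875, 0.002]
force: [-0.2, 0.8, -2.3]
width: 0.0255
gripper_force: 25.3
```

```bash
python3 hole.py | head -6; python3 fk.py | tail -4
python3 - <<'E'
from g import *
s=robot.sense();p=robot.get_image("wrist")
print(proj(p,[.494,-.276,.098]), [proj(p,[.494+.0088*np.cos(a),-.276+.0088*np.sin(a),.098]).round(0).tolist() for a in np.radians([73.5,163.5,253.5,343.5])])
im=p["pixels"][200:270,235:330]
h=cv2.cvtColor(im,cv2.COLOR_RGB2GRAY)
for r in h[::4,::4]: print(*["%3d"%v for v in r])
E
```

```text
31.075 [ 0.4946 -0.2698  0.2024] [-0.2481  0.7883 -2.3052]
pin_tip [(array([278.4, 229. ]), 0.72, array([ 0.4929, -0.2712,  0.1084]))]
fork_seat [(array([284.2, 230.1]), 0.62, array([ 0.4955, -0.2766,  0.098 ]))]
fork [(array([278.1, 197.7]), 0.6, array([ 0.4909, -0.2752,  0.    ]))]
gray 20.170252 0.520040637946446 -0.2736195435860556
hough [(np.float64(0.4938), np.float64(-0.2764), np.float32(9.15))]
(np.float64(0.8833840100160973), np.int64(94), -0.019, -0.003, -0.001, [0.4925, -0.2757, 0.1069], [-0.0028, -0.006, -0.0968])
(np.float64(0.8796119868352676), np.int64(92), -0.016, -0.003, 0, [0.4944, -0.2727, 0.1098], [-0.0009, -0.0031, -0.0939])
(np.float64(0.8780909562510808), np.int64(92), -0.016, -0.003, -0.001, [0.4935, -0.2724, 0.1098], [-0.0018, -0.0028, -0.0939])
(np.float64(0.8780053428317008), np.int64(94), -0.019, -0.003, 0, [0.4935, -0.2759, 0.1069], [-0.0018, -0.0063, -0.0968])
[[280.8449 230.1785]] [[[281.0, 218.0]], [[269.0, 230.0]], [[281.0, 242.0]], [[293.0, 230.0]]]
 78  76  79  81  84  84  88  90  88  91  91  90  91  89  89  93  91  91  90  88  89 108 111 116
126 10
[... 925 characters left out ...]
 136 136 138 137 151 168 167
135 136 137 136 136 137 135 136 121 111 113 113 108 111 117 139 138 136 138 138 139 148 170 167
138 135 137 136 138 136 137 134 111 113 115 112 108 110 110 136 136 135 139 139 135 144 173 164
138 137 138 137 139 137 134 135 106 113 115 112 109 109 110 135 138 134 136 137 135 141 173 168
138 123 122 107  76 136 135 133 105 118 114 111 107 110 108 136 136 132  83  99 122 123 168 172
132 121 123  84  80 113 111 113 110 110 109 114 113 111 108 110 111 109  80  76 120 120 153 172
126 122 123  61  97 113 112 112 112 113 113 112 113 111 110 111 107 111  98  61 124 123 128 154
123 121 117  52 109 109 111 113 113 114 111 108 110 111 111 110 113 114 111  57 117 122 125  63
```

Request:
apply_moves(
  claw=[0.01,0.01,0.01,0.01,0.01],
  dp=[
    [0.001,-0.0025,0],
    [0,0,-0.005],
    [0,0,-0.005],
    [0,0,-0.003],
    [0,0,0],
  ],
  turn=[0,0,0,0,0],
)

```text
t: 32.3
tool_pos: [0.4961, -0.2717, 0.1901]
tool_rot: [-2.519, -1.876, 0.001]
force: [0.5, -0.8, -2.0]
width: 0.0254
gripper_force: 25.4
```

```bash
python3 fk.py
```

```text
32.3 [ 0.4961 -0.2717  0.1901] F [ 0.5282 -0.8154 -1.9985] tq [ 0.0512 -0.0347  0.1087] 0.025354319265592118
pin_tip [(array([279.4, 228.9]), 0.85, array([ 0.4952, -0.2732,  0.0961]))]
fork_seat [(array([280.9, 235.9]), 0.7, array([ 0.4949, -0.2776,  0.098 ])), (array([280.4, 229.4]), 0.23, array([ 0.4959, -0.2731,  0.098 ]))]
fork [(array([281.1, 199.7]), 0.95, array([ 0.4958, -0.277 ,  0.    ]))]
(np.float64(0.8758287045332378), np.int64(94), -0.019, -0.003, -0.001, [0.4932, -0.2777, 0.0933], [-0.0029, -0.006, -0.0968])
(np.float64(0.874977642639957), np.int64(94), -0.019, -0.003, 0, [0.4942, -0.278, 0.0933], [-0.0019, -0.0063, -0.0968])
(np.float64(0.8707364002099003), np.int64(94), -0.01, 0.003, 0, [0.4944, -0.2774, 0.0963], [-0.0018, -0.0057, -0.0938])
(np.float64(0.8701207771748644), np.int64(94), -0.013, 0, 0, [0.4943, -0.2776, 0.0963], [-0.0018, -0.0059, -0.0938])
```

No contact yet and the tip is at the mouth. I'll continue down in small steps.

Request:
apply_moves(
  claw=[0.01,0.01,0.01,0.01],
  dp=[
    [0,0,-0.003],
    [0,0,-0.003],
    [0,0,-0.003],
    [0,0,0],
  ],
  turn=[0,0,0,0],
)

```text
t: 33.05
tool_pos: [0.4962, -0.2719, 0.1812]
tool_rot: [-2.519, -1.876, 0.0]
force: [0.8, -0.1, -2.8]
width: 0.0256
gripper_force: 25.3
```

```bash
python3 fk.py
```

```text
33.05 [ 0.4962 -0.2719  0.1812] F [ 0.8304 -0.1133 -2.822 ] tq [-0.2034 -0.0216  0.0527] 0.025631011417853233
pin_tip [(array([279.8, 233.2]), 0.66, array([ 0.4947, -0.2765,  0.0872]))]
fork_seat [(array([280.9, 240. ]), 0.85, array([ 0.4951, -0.2774,  0.098 ]))]
fork [(array([278.2, 198.5]), 0.72, array([ 0.4942, -0.2733,  0.    ]))]
(np.float64(0.8893587033121917), np.int64(94), -0.013, 0, 0, [0.4944, -0.2778, 0.0874], [-0.0018, -0.0059, -0.0938])
(np.float64(0.8877945831867745), np.int64(94), -0.013, 0, -0.001, [0.4935, -0.2775, 0.0874], [-0.0027, -0.0056, -0.0938])
(np.float64(0.8837750716332379), np.int64(94), -0.019, -0.003, -0.001, [0.4933, -0.2779, 0.0844], [-0.0029, -0.006, -0.0968])
(np.float64(0.88310550297932), np.int64(94), -0.019, -0.006, -0.001, [0.4933, -0.2779, 0.0874], [-0.0029, -0.006, -0.0938])
```

Request:
apply_moves(
  claw=[0.01,0.01,0.01,0.01,0.01],
  dp=[
    [0,-0.0005,-0.005],
    [-0.0004,-0.001,-0.005],
    [-0.0004,-0.001,-0.005],
    [-0.0003,-0.001,-0.005],
    [0,0,0],
  ],
  turn=[0,0,0,0,0],
)

```text
t: 33.92
tool_pos: [0.4955, -0.2745, 0.161]
tool_rot: [-2.518, -1.877, -0.002]
force: [2.4, 2.5, -4.4]
width: 0.0253
gripper_force: 25.0
```

```bash
python3 fk.py
```

```text
33.925 [ 0.4955 -0.2745  0.161 ] F [ 2.4307  2.5371 -4.3816] tq [ 0.8503 -0.6413 -0.015 ] 0.025325072736149864
pin_tip [(array([281.5, 230.5]), 0.93, array([ 0.4958, -0.2774,  0.067 ])), (array([280.9, 280.6]), 0.33, array([ 0.4846, -0.3137,  0.067 ]))]
fork_seat [(array([280.2, 248.3]), 0.81, array([ 0.4948, -0.2774,  0.098 ]))]
fork [(array([279.4, 205.1]), 0.98, array([ 0.4945, -0.277 ,  0.    ]))]
(np.float64(0.8949445592933659), np.int64(98), -0.019, -0.003, -0.001, [0.4909, -0.2867, 0.0649], [-0.0047, -0.0121, -0.0961])
(np.float64(0.8938967136150234), np.int64(98), -0.019, -0.003, 0, [0.4918, -0.287, 0.0649], [-0.0037, -0.0124, -0.0961])
(np.float64(0.8876975169300225), np.int64(98), -0.016, 0, -0.001, [0.491, -0.2863, 0.0649], [-0.0045, -0.0117, -0.0961])
(np.float64(0.8863209319804585), np.int64(98), -0.016, 0, 0, [0.4919, -0.2866, 0.0649], [-0.0036, -0.012, -0.0961])
```

Request:
apply_moves(
  claw=[0.01,0.01,0.01,0.01,0.01],
  dp=[
    [0.0005,0.0005,-0.004],
    [0,0,-0.004],
    [0,0,-0.004],
    [0,0,-0.004],
    [0,0,0],
  ],
  turn=[0,0,0,0,0],
)

```text
t: 34.8
tool_pos: [0.4955, -0.2749, 0.145]
tool_rot: [-2.519, -1.876, 0.001]
force: [1.4, 2.1, -4.1]
width: 0.0258
gripper_force: 25.2
```

Run:
```python
from g import *
s=robot.sense();print(s["t"],s["tool_pos"],s["force"],s["torque"])
```

```text
34.8 [ 0.4955 -0.2749  0.145 ] [ 1.3957  2.0652 -4.0818] [ 0.5157 -0.3136 -0.0283]
```

Request:
apply_moves(
  claw=[0.01,0.01,0.01,0.01],
  dp=[
    [0,0,-0.003],
    [0,0,-0.003],
    [0,0,-0.003],
    [0,0,0],
  ],
  turn=[0,0,0,0],
)

```text
t: 35.3
tool_pos: [0.4955, -0.2749, 0.1361]
tool_rot: [-2.519, -1.876, 0.001]
force: [0.7, 1.9, -3.4]
width: 0.0252
gripper_force: 25.3
```

Request:
apply_moves(
  claw=[0.01,0.01,0.01,0.01],
  dp=[
    [0,0,-0.003],
    [0,0,-0.003],
    [0,0,-0.002],
    [0,0,0],
  ],
  turn=[0,0,0,0],
)

```text
t: 35.8
tool_pos: [0.4957, -0.2749, 0.1283]
tool_rot: [2.52, 1.876, 0.0]
force: [0.3, 1.0, -0.7]
width: 0.0257
gripper_force: 25.5
```

Request:
apply_moves(
  claw=[0.05,0.05,0.05,0.05,0.02,0.0,0.0,0.0],
  dp=[
    [0,0,0],
    [0,0,0],
    [0,0,0.025],
    [0,0,0.03],
    [0,0,0],
    [0,0,0],
    [0,0,0],
    [0,0,0],
  ],
  turn=[0,0,0,0,0,0,0,0],
)

```text
t: 36.8
tool_pos: [0.4954, -0.2747, 0.1828]
tool_rot: [-2.519, -1.876, 0.001]
force: [0.3, -0.0, -0.1]
width: 0.0003
gripper_force: 0.0
```

```bash
cat > up.py <<'E'
from h import *
from itertools import product
np.set_printoptions(precision=4,suppress=True)
s=robot.sense();T=s["tool_pos"];R=cv2.Rodrigues(s["tool_rot"])[0];print(s["t"],T,s["force"],robot.finger_overhang)
p=robot.get_image("wrist");o=robot.outline_of(p,"pin")
print([(x["rect"],round(x["score"],2)) for x in o[:1]],[(n,np.round(x["point"],1),round(x["score"],2)) for n in("pin","fork_seat") for x in robot.spot_point(p,n)[:1]])
for z in (.098,.102,.106,.110,.114):
    c=np.array([.4952,-.2758,0]);X=[c+R@[a,b,0]+[0,0,z+h] for a in(-.013,.013) for b in(-.013,.013) for h in(0,.02)]
    u=proj(p,X);print(z,u.min(0).round(0),u.max(0).round(0))
E
python3 up.py
```

```text
36.8 [ 0.4954 -0.2747  0.1828] [ 0.2883 -0.0218 -0.0769] 0.025
[([257.1, 219.2, 47.3, 45.3], 0.93)] [('pin', array([278.6, 241. ]), 0.74), ('fork_seat', array([281.3, 234.8]), 0.81)]
0.098 [258. 214.] [303. 264.]
0.102 [258. 215.] [303. 267.]
0.106 [257. 217.] [304. 270.]
0.11 [257. 219.] [304. 273.]
0.114 [256. 221.] [305. 276.]
```

Request:
apply_moves(
  claw=[0.0,0.0,0.0,0.0,0.0],
  dp=[
    [0,0,-0.015],
    [0,0,-0.01],
    [0,0,-0.004],
    [0,0,-0.003],
    [0,0,0],
  ],
  turn=[0,0,0,0,0],
)

```text
t: 37.62
tool_pos: [0.4957, -0.2748, 0.1514]
tool_rot: [-2.519, -1.877, 0.0]
force: [0.2, -0.0, -1.2]
width: -0.0003
gripper_force: 0.0
```

Request:
apply_moves(
  claw=[0.0,0.0,0.0],
  dp=[
    [0,0,-0.002],
    [0,0,-0.002],
    [0,0,0],
  ],
  turn=[0,0,0],
)

```text
t: 38.0
tool_pos: [0.4956, -0.2748, 0.1474]
tool_rot: [-2.52, -1.876, 0.0]
force: [0.6, -0.2, -0.8]
width: 0.0002
gripper_force: 0.0
```

Request:
apply_moves(
  claw=[0.0,0.0,0.0,0.0],
  dp=[
    [0,0,-0.0015],
    [0,0,-0.0015],
    [0,0,-0.001],
    [0,0,0],
  ],
  turn=[0,0,0,0],
)

```text
t: 38.5
tool_pos: [0.4957, -0.275, 0.1436]
tool_rot: [2.519, 1.876, -0.0]
force: [-0.5, -0.3, 3.1]
width: 0.0003
gripper_force: 1.9
```

Request:
apply_moves(
  claw=[0.0,0.0,0.0],
  dp=[
    [0,0,-0.001],
    [0,0,-0.001],
    [0,0,0],
  ],
  turn=[0,0,0],
)

```text
t: 38.88
tool_pos: [0.4958, -0.2752, 0.1431]
tool_rot: [2.518, 1.875, -0.001]
force: [-5.4, 0.1, 24.1]
width: -0.0002
gripper_force: 11.5
```

Request:
apply_moves(
  claw=[0.0,0.0,0.0],
  dp=[
    [0,0,-0.001],
    [0,0,-0.001],
    [0,0,0],
  ],
  turn=[0,0,0],
)

```text
t: 39.25
tool_pos: [0.4958, -0.2754, 0.1429]
tool_rot: [2.517, 1.874, -0.003]
force: [-10.8, 1.5, 44.9]
width: -0.0
gripper_force: 22.3
```

Request:
apply_moves(
  claw=[0.0,0.0,0.0,0.0],
  dp=[
    [0,0,0.014],
    [0,0,0.015],
    [0,0,0.015],
    [0,0,0],
  ],
  turn=[0,0,0,0],
)

```text
t: 39.75
tool_pos: [0.4962, -0.2751, 0.1845]
tool_rot: [2.519, 1.875, 0.001]
force: [-0.5, 0.2, -0.1]
width: -0.0003
gripper_force: 0.0
```

```bash
python3 up.py
python3 - <<'E'
from h import *
s=robot.sense();R=cv2.Rodrigues(s["tool_rot"])[0]
from itertools import product
for cam in("wrist","scene"):
    p=robot.get_image(cam);o=robot.outline_of(p,"pin")
    if not o: print(cam,"none");continue
    m=o[0]["region"];b=[];print(cam,o[0]["rect"],o[0]["score"])
    for z,dx,dy in product(np.arange(.092,.118,.002),np.arange(-.004,.0041,.001),np.arange(-.004,.0041,.001)):
        c=np.array([.495+dx,-.276+dy,0]);X=[c+R@[a,e,0]+[0,0,z+h] for a in(-.013,.013) for e in(-.013,.013) for h in(0,.02)]
        h=np.zeros(m.shape,np.uint8);cv2.fillConvexPoly(h,cv2.convexHull(np.round(proj(p,X)*16).astype(np.int32)),1,shift=4);h=h>0
        b.append((round((h&m).sum()/(h|m).sum(),3),round(z,4),round(c[0],4),round(c[1],4)))
    b.sort(reverse=True);print(b[:5])
E
```

```text
39.75 [ 0.4962 -0.2751  0.1845] [-0.5052  0.2443 -0.0979] 0.025
[([255.4, 215.6, 43.3, 51.3], 0.61)] [('pin', array([278.1, 233.2]), 0.9)]
0.098 [257. 213.] [301. 263.]
0.102 [256. 214.] [301. 266.]
0.106 [256. 216.] [302. 268.]
0.11 [255. 218.] [302. 272.]
0.114 [255. 220.] [303. 275.]
wrist [259.6, 216.9, 40.8, 48.1] 0.67
[(np.float64(0.771), np.float64(0.092), np.float64(0.494), np.float64(-0.279)), (np.float64(0.762), np.float64(0.094), np.float64(0.494), np.float64(-0.279)), (np.float64(0.761), np.float64(0.092), np.float64(0.494), np.float64(-0.28)), (np.float64(0.757), np.float64(0.092), np.float64(0.494), np.float64(-0.278)), (np.float64(0.746), np.float64(0.092), np.float64(0.495), np.float64(-0.277))]
scene none
```

Request:
apply_moves(
  claw=[0.0,0.0,0.0,0.0,0.0,0.0],
  dp=[
    [-0.001,-0.0015,-0.02],
    [0,0,-0.017],
    [0,0,-0.003],
    [0,0,-0.002],
    [0,0,-0.002],
    [0,0,0],
  ],
  turn=[0,0,0,0,0,0],
)

```text
t: 40.9
tool_pos: [0.4943, -0.2761, 0.1428]
tool_rot: [2.518, 1.875, -0.004]
force: [-13.6, 4.3, 46.2]
width: -0.0001
gripper_force: 23.3
```

Request:
apply_moves(
  claw=[0.0,0.0,0.0],
  dp=[
    [0,0,-0.001],
    [0,0,-0.0007],
    [0,0,0],
  ],
  turn=[0,0,0],
)

```text
t: 41.28
tool_pos: [0.4943, -0.2761, 0.1427]
tool_rot: [2.516, 1.874, -0.005]
force: [-18.2, 6.5, 65.1]
width: 0.0002
gripper_force: 32.8
```

Request:
apply_moves(
  claw=[0.0,0.0,0.0,0.0,0.0],
  dp=[
    [0,0,0.02],
    [0,0,0.04],
    [-0.01,-0.04,0],
    [-0.01,-0.04,0],
    [0,0,0],
  ],
  turn=[0,0,0,0,0],
)

```text
t: 41.9
tool_pos: [0.4731, -0.3598, 0.1971]
tool_rot: [-2.525, -1.87, 0.002]
force: [0.2, 1.6, -0.3]
width: 0.0
gripper_force: 0.0
```

Run:
```python
from h import *
from itertools import product
s=robot.sense();R=cv2.Rodrigues(s["tool_rot"])[0];print(s["t"],s["tool_pos"])
p=robot.get_image("wrist");save(p,"end.png");o=robot.outline_of(p,"pin");m=o[0]["region"];b=[];print(o[0]["rect"],o[0]["score"])
for n,z in(("pin",.098),("fork_seat",.098),("fork",0)): print(n,[(np.round(x["point"],1),round(x["score"],2),at_z(p,x["point"],z).round(4)) for x in robot.spot_point(p,n)[:1]])
for z,dx,dy,an in product(np.arange(.094,.116,.002),np.arange(-.004,.0041,.001),np.arange(-.005,.0051,.001),np.radians([-10,-5,0,5,10])):
    c=np.array([.495+dx,-.276+dy,0]);C,S=np.cos(an),np.sin(an);X=[c+R@[a*C-e*S,a*S+e*C,0]+[0,0,z+h] for a in(-.013,.013) for e in(-.013,.013) for h in(0,.02)]
    h=np.zeros(m.shape,np.uint8);cv2.fillConvexPoly(h,cv2.convexHull(np.round(proj(p,X)*16).astype(np.int32)),1,shift=4);h=h>0
    b.append((round(float((h&m).sum()/(h|m).sum()),3),round(float(z),4),round(float(c[0]),4),round(float(c[1]),4),round(float(an),2)))
b.sort(reverse=True);print(*b[:6],sep="\n")
```

```text
41.9 [ 0.47307035 -0.35980491  0.19714392]
[249.7, 69.9, 45.7, 50.4] 0.91
pin [(array([272.6,  97.3]), 0.94, array([ 0.4928, -0.2786,  0.098 ]))]
fork_seat []
fork []
(0.96, 0.094, 0.494, -0.278, 0.0)
(0.949, 0.096, 0.494, -0.278, 0.0)
(0.925, 0.096, 0.494, -0.279, 0.0)
(0.922, 0.094, 0.494, -0.278, -0.09)
(0.92, 0.094, 0.494, -0.278, 0.09)
(0.919, 0.098, 0.494, -0.279, 0.0)
```

The head fits at or below the home height and sits over the hole. The pin is released and the arm touches nothing, so I'll hand in.

```bash
python3 -c "
from station import robot
print(robot.close_job())"
```

```text
the job is handed in; nothing more can be done
None
```

The pin was parked in the slanted rest, taken anew by its head and pushed down until it stopped dead at home height on the fork. I handed the job in at about 42 s; no verdict came back, the parking depth (25–28 mm) and final seating are my own camera and arm-position readings, and I did not check at the end that the bystanders had stayed put.

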